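# Change the hoop on an embroidery hooping station

### The job

Change the hooping station over to the large hoop: take the small hoop off the board and leave it lying in the grey tray, then lay the large hoop flat on the board between the jaws, its clamp screw between the two stops and its side against them, and let go of it. Roll the turnbuckle body, its top going towards the hoop, bite after bite until it comes to its stop and both jaws hold the hoop snug and centred, and only then fold the cam lever on the far jaw outwards and fully down. Leave the spools and tools lying around where they are.

Things in the scene. Friction and masses are not known exactly. Their poses are not given: they have to be found in the camera images.
- station: Hooping station: plywood board flat on the bench, 260 x 330 mm, top at z 20 mm. Origin on the bench; x runs across, from the turnbuckle's side (robot's left) to the stops (robot's right), y away from the robot, each within 0.25 rad. Board spans x -150..110, y -165..165 mm. A near and a far aluminium jaw bar (16 wide, top z 48 mm) slide on it in y, joined by the turnbuckle.
- bed (a point): On the board's top, midway between the jaws: where the centre of the large hoop's underside belongs. Axes as the station's. Two aluminium stops (28 wide, 24 tall, 14 mm deep, at y -46 and 46 mm) have their faces 60 mm to +x of this point; the 64 mm gap between them lets the hoop's clamp lugs through.
- axis_mid (a point): Middle of the turnbuckle body, on its axis along the station's y, 135 mm to -x of bed and 50 mm above the board top; it turns in place. A round knurled steel tube, 26 mm diameter within 29 mm of this point, then 29 mm collars to 37 mm each way; beyond, 10 mm rods run to the jaw lugs (26 x 16 mm, to z 83 mm) whose inner faces are 81 to 94 mm away.
- barrel (a joint): Turn of the turnbuckle body, rad: 0 jaws wide open, 4.71 (270 deg) end stop, jaws drawn in; starts between 0.8 and 1.6. Grows as the TOP of the body rolls towards the hoop and the stops (right-handed about the station's +y). A fast thread: it draws both jaws in at once by 2.55 mm each per rad, 12 mm in all. Friction 0.12 N m, stays where left, can be gripped at any angle, in bites of about a quarter turn.
- pad_far: Sprung rubber pad of the far jaw, 70 mm long in x centred on bed, z 22 to 44 mm. Its clamping face is 85.5 mm to +y of this origin, which starts at the station's origin for barrel 0 and moves in with the jaw. Gives 4 N per mm; at the barrel's end stop the large hoop presses each pad in about 1.5 mm.
- pad_near: Rubber pad of the near jaw, the mirror image: clamping face 85.5 mm to -y of this origin.
- cam (a joint): Cam clamp lever on the outer side of the far jaw, rad: 0 upright (free), 1.5 folded outwards (+y of the station, away from the robot) and down, lying level (clamped). Starts between 0 and 0.25. Stays where left; 0.08 N m to turn.
- cam_pivot (a point): Axis of the cam lever, along the station's x, 52 mm above the bench; moves with the far jaw. It lies between two bracket plates 18 mm apart, top z 61 mm.
- cam_tip (a point): Centre of the lever's round end (16 mm diameter, 16 mm long in x), 56 mm from cam_pivot; the shank between is 12 mm (x) by 8 mm black plastic.
- hoop_small_mid (a point): Small white rectangular embroidery hoop (open frame) lying on the board between the open jaws, turned as the station within 0.25 rad: 80 mm in x, 100 mm in y, 20 mm tall, walls 8 mm, 70 g. Point: its centre, 10 mm above its underside. Clamp lugs (14 mm long) with a screw 34 mm wide stand out of its +x wall; the -x wall, outer face 40 mm from the centre, is plain and straight for 58 mm.
- hoop_big_mid (a point): Large white rectangular embroidery hoop on the bench beside the station, its x pointing to the robot's right within 0.25 rad: 120 mm in x, 150 mm in y over its steel side plates, 20 mm tall, walls 8 mm, 120 g. Point: its centre, 10 mm above its underside. Clamp lugs (14 mm) and screw (34 mm wide) on its +x wall; the -x wall, outer face 60 mm from the centre, is plain and straight for 108 mm.
- tray: Shallow grey plastic tray on the bench at the other side of the station, 150 mm in x, 170 mm in y, 16 mm tall, walls 4 mm, inner floor 4 mm up. Origin under its centre.
- spool_a: Bystander: wooden thread spool standing, 32 mm diameter, 55 mm tall. Origin under its centre.
- spool_b: Bystander: wooden thread spool standing, 32 mm diameter, 55 mm tall. Origin under its centre.
- spool_c: Bystander: wooden thread spool standing, 32 mm diameter, 55 mm tall. Origin under its centre.
- spool_d: Bystander: wooden thread spool standing, 32 mm diameter, 55 mm tall. Origin under its centre.
- cone: Bystander: thread cone standing, 72 mm wide at its foot, 175 mm tall. Origin under its centre.
- bobbin_tin: Bystander: round steel bobbin tin, 87 mm diameter, 32 mm tall. Origin under its centre.
- tape_measure: Bystander: round white tape-measure case, 54 mm diameter, 19 mm tall. Origin under its centre.
- snips: Bystander: steel thread snips lying flat, 110 mm long in x, 7 mm thick. Origin under its centre.
There are look-alikes about, which are no part of the job. Leave any black look-alike of the part that bears hoop_big_mid alone.

How it is judged:
By the outcome, as a careful person would: the job done as asked, in the order asked, and still so for the second after the job is handed in, with the robot touching nothing.
It also fails if it takes over 72 s, if anything falls off the work surface, if the arm or the gripper's body presses on something with over 40 N, if the wrist force passes 120 N, or if a joint passes its speed limit or range.

### The arm

A 7-joint arm with a two-finger parallel gripper is mounted at the origin on the work surface. World frame = base frame: x ahead of the robot, y to its left, z up, the work surface at z = 0. Lengths are in mm, angles in rad, forces in N, time in s.
With the tool pointing down it reaches from about 425 to 1025 mm from the base axis. Payload 3.6 kg.
Tool frame: the origin (TCP) lies on the mounting face of the last link; the fingertips stand 173 mm ahead of it and the grasp point (between the pads) lies 155 mm ahead of it (manip.grip_depth is the distance from the TCP to the grasp point, in mm); z points along the fingers, y is the line along which they close (so a half turn about z gives the same grasp; the last joint's range is limited). The gripper opens to 85 mm and grips with 20 to 120 N. Pads are 22 mm wide; open, the fingers measure 114 mm over their backs; the gripper's body (76 mm by 85 mm) begins 54 mm behind the grasp point. The pads swing forward as they close: fully open they stand 13 mm farther back than shut.
Start: joints at [-1.329, 0.591, 0.048, 1.609, -0.033, 0.943, -0.034], TCP at [238.212, 684.752, 404.702] pointing down, gripper open.
Joint ranges: [-2.69, 2.69], [-0.47, 2.24], [-1.27, 1.36], [0.19, 2.51], [-1.53, 4.68], [0.08, 2.07], [-3.09, 3.09]. Speed limits (rad/s): [2.57, 2.57, 3.14, 3.14, 3.14, 3.14, 3.14].

### API

Orientations are given as a 3x3 rotation matrix whose columns are the frame's x, y, z axes.
In Python, from rig import manip, optics, workorder gives the robot as it stands.
- The arm moves only by the tool send_rows, never from a script. Its arguments are lists of equal length, an entry for each row: "offset": the shift along the tool's x, y, z in mm, a list of three; "turn": the turn, a rotation vector about the tool's x, y, z in degrees, a list of three. A call has exactly 5 rows; each row is the pose to reach, as a shift and turn from the pose commanded when the call began, along the tool's axes at that moment; what a row does not reach only later rows make up. A row lasts 1/12 s, in which the tool goes at most 41.7 mm and 7.16 degrees, less where a joint would pass 70% of its speed; a pose out of reach is approached as far as the arm can. A call with a gripper value outside its range is refused whole. "hand" is the opening, from 0 (shut) to 1 (fully open), set as the call begins (left out, the last holds). The fingers move at their own pace and stop on an object; "newtons" is the grip in N (left out, the last holds). Time passes only in rows, so rows that repeat a pose let the fingers close, or fill a call up. It gives the time, the measured TCP pose, the force, the opening and the grip force at its end, in the units of the state.
- manip.state(): the state, without advancing time (a new reading comes with each control period).
- optics.snapshot(name): name is "scene" or "top"; returns (picture, depth): 400x640x3 uint8, red, green, blue; 400x640 float32, mm along the optical axis (not along the pixel's ray), 0 where there is no reading.
- optics.camera_info(name): a dict with "mtx" (3x3 intrinsics, pixels), "rvec" (rotation vector, rad) and "tvec" (3), from world to camera coordinates, as OpenCV has them. Camera axes: x right, y down, z forward; pixel columns grow to the right and rows downward; lengths in mm; the calibration is good to about 2 mm. A picture is of the moment at which its call begins. camera_info takes no time and is no camera call.
- workorder.finish_job(): hands the job in; it is judged then, once.
The state is a dict: "t": time; "joint_positions": joint angles; "joint_vel": joint speeds; "tau": joint torques, N m; "ee_pos": TCP position; "tcp_rot": TCP orientation; "ft_force": force on the tool from outside, world axes, zero at the start; "moment": the same for the moment, N m; "grip_width": finger opening in mm; "grasp_force": force on a finger pad.
Only numpy, scipy, OpenCV 4.12 (cv2) and the standard library are available. Lean on these libraries where they do the work, as an engineer would, in place of code of your own. Each camera call takes 0.05 s, during which the arm holds its last target. There are 200 camera calls.

## Working session

There is one attempt and no reset: what is moved stays moved. The work goes in short steps, Python scripts to look and compute and a tool call to move; the robot and the scene stay as the last step left them, time stands still between calls to the robot, and variables do not carry over. Pictures are saved under pics/ and viewed, at most 10 in all, crops included, and the job is handed in when it is done.

Besides the shell and the picture viewer there is one more tool, called after "Call:" by a JSON object that holds its "name" and its "arguments", one argument or row to a line. send_rows: Moves the arm, as the interface text tells. Its arguments: {"type":"object","properties":{"offset":{"type":"array","items":{"type":"array","items":{"type":"number"}}},"turn":{"type":"array","items":{"type":"array","items":{"type":"number"}}},"hand":{"type":"number"},"newtons":{"type":"number"}},"required":["offset","turn"]}

```bash
ls; mkdir -p pics
python3 - <<'E'
from rig import manip, optics
import cv2,numpy as np
for n in("top","scene"):
    p,d=optics.snapshot(n); np.savez(f"{n}0.npz",p=p,d=d)
    cv2.imwrite(f"pics/{n}0.png",cv2.cvtColor(p,cv2.COLOR_RGB2BGR))
    c=optics.camera_info(n); R=cv2.Rodrigues(np.array(c["rvec"],float))[0]
    print(n,c["mtx"],-R.T@np.array(c["tvec"]).ravel(),R)
s=manip.state();print(s)
E
```

```text
pics
top [[510.28261244   0.         318.21100582]
 [  0.         510.28261244 201.4335074 ]
 [  0.           0.           1.        ]] [ 422.17450481   33.1732814  1478.38548853] [[ 0.01125119 -0.99992647 -0.00452476]
 [-0.99681188 -0.01085846 -0.07904536]
 [ 0.07899042  0.00539969 -0.99686075]]
scene [[398.28307864   0.         316.93641196]
 [  0.         398.28307864 198.40762034]
 [  0.           0.           1.        ]] [1306.14858723 -627.58132973  825.37358012] [[ 6.44584412e-01  7.64532986e-01 -4.98684162e-04]
 [ 4.51448837e-01 -3.81146694e-01 -8.06796842e-01]
 [-6.17012871e-01  5.19823538e-01 -5.90828745e-01]]
{'t': 0.1, 'joint_positions': array([-1.32948893,  0.59202499,  0.04829959,  1.60969795, -0.03325471,
        0.94272198, -0.03369781]), 'joint_vel': array([ 0.002522  , -0.00088306,  0.00087243, -0.00377505, -0.0011655 ,
       -0.00114079, -0.00169903]), 'tau': array([ 3.64283864e-03, -5.49992681e+01,  1.55339498e+00, -1.98824573e+01,
        9.79696139e-03,  3.80264770e-03,  8.78973001e-07]), 'ee_pos': array([238.06907424, 684.37521998, 403.65503892]), 'tcp_rot': array([[-9.44510758e-01,  3.28480055e-01, -5.31096115e-04],
       [ 3.28480450e-01,  9.44508697e-01, -1.97866507e-03],
       [-1.48327111e-04, -2.04332514e-03, -9.99997901e-01]]), 'ft_force': array([-0.92340534,  0.15955162,  0.23696226]), 'moment': array([0.03367106, 0.03286918, 0.00942834]), 'grasp_force': 0.0, 'grip_width': 85.64340229806729}
```

View pics/top0.png

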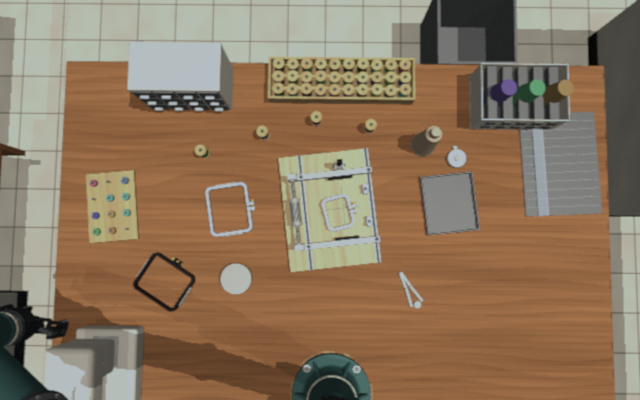

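View pics/scene0.png

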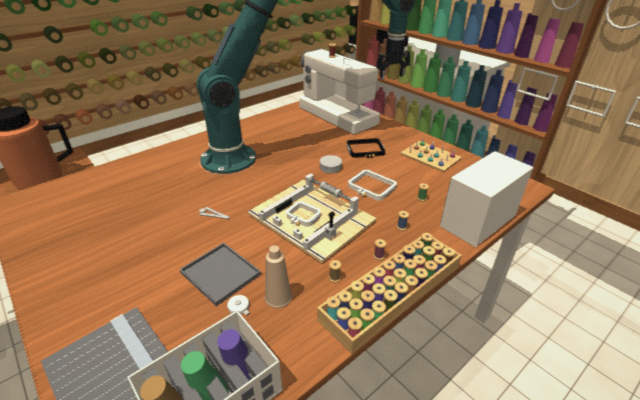

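The top view shows the station at about (330,210), with the small hoop at (338,213). The big white hoop is at (230,209) and the tray at (450,203). The black look-alike is at (164,281), and the bystanders are spread around these.

```bash
cat > h.py <<'E'
import numpy as np,cv2
from rig import manip,optics
def cam(n):
    c=optics.camera_info(n); R=cv2.Rodrigues(np.array(c["rvec"],float))[0]
    return np.array(c["mtx"]),R,np.array(c["tvec"],float).ravel()
def ray(n,uv,z):
    K,R,t=cam(n); uv=np.atleast_2d(uv).astype(float)
    d=(np.linalg.inv(K)@np.c_[uv,np.ones(len(uv))].T).T@R; C=-R.T@t
    return C+d*((z-C[2])/d[:,2])[:,None]
def proj(n,P):
    K,R,t=cam(n); q=(np.atleast_2d(P)@R.T+t)@K.T
    return q[:,:2]/q[:,2:]
def cloud(n,d):
    K,R,t=cam(n); v,u=np.mgrid[:d.shape[0],:d.shape[1]]
    q=np.stack([(u-K[0,2])/K[0,0]*d,(v-K[1,2])/K[1,1]*d,d],-1)
    return (q-t)@R
E
python3 - <<'E'
from h import *
f=np.load("top0.npz");p,d=f["p"],f["d"]
P=cloud("top",d)
big=cv2.resize(cv2.cvtColor(p,cv2.COLOR_RGB2BGR)[140:280,195:395],None,fx=4,fy=4,interpolation=cv2.INTER_CUBIC)
cv2.imwrite("pics/crop0.png",big)
z=P[...,2]
print("bench z",np.median(z[240:260,420:560]),"board",np.median(z[225:235,330:345]), "tray",np.median(z[190:220,430:465]))
def rect(m,name,zz):
    m=m.astype(np.uint8); n,l,s,c=cv2.connectedComponentsWithStats(m)
    for i in range(1,n):
        if s[i,4]>60:
            vv,uu=np.nonzero(l==i); w=ray("top",np.c_[uu,vv],zz)[:,:2].astype(np.float32)
            r=cv2.minAreaRect(w); print(name,s[i],"c",np.round(r[0],1),np.round(r[1],1),round(r[2],1))
hsv=cv2.cvtColor(p,cv2.COLOR_RGB2HSV)
white=(hsv[...,1]<40)&(hsv[...,2]>150)
roi=np.zeros(white.shape,bool); roi[150:275,200:400]=1
rect(white&roi&(np.arange(640)<262),"big",20)
rect(white&roi&(np.arange(640)>315)&(np.arange(640)<360)&(np.arange(400)[:,None]>190)&(np.arange(400)[:,None]<233),"small",40)
r2=np.zeros(white.shape,bool); r2[160:250,410:490]=1
rect((hsv[...,1]<50)&(hsv[...,2]<170)&r2,"tray",10)
print(hsv[203,450],hsv[160,300],hsv[240,320])
rect((hsv[...,1]<140)&(hsv[...,2]>120)&roi&(np.arange(640)>265),"board",20)
E
```

```text
bench z -0.0510570025370496 board 21.826958575890373 tray 3.768487488584983
big [205 182  50  55 550] c [514.7 292.4] [148.8 134.8] 9.7
big [222 264  29  11 244] c [342.8 272.2] [28.2 79.6] 0.7
small [321 193  38  39 492] c [508.1 -22.1] [102.9  98.2] 15.3
tray [ 420  172   60   63 3069] c [ 538.5 -337. ] [168.6 151.9] 6.8
[ 45   4 135] [ 69  12 144] [ 34  56 186]
board [  266   150   134   123 12499] c [512.4  -0.7] [349.8 382.3] 0.7
```

View pics/crop0.png

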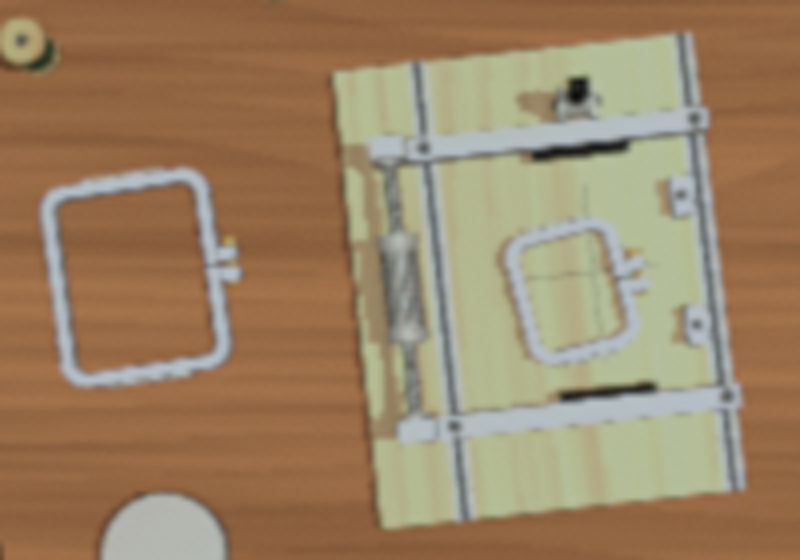

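The crop shows the board corners at about (332,73), (690,33), (745,490) and (382,528). The bed cross is near (592,270), the stops at (682,195) and (696,325), and the turnbuckle at (403,285). The cam is at (577,90). Next I'll fit exact poses.

```bash
cat >> h.py <<'E'
from scipy.optimize import minimize
from scipy.ndimage import map_coordinates
def perim(w,h,n=60):
    s=np.linspace(-.5,.5,n)*.86
    return np.r_[np.c_[s*w,0*s+h/2],np.c_[s*w,0*s-h/2],np.c_[0*s+w/2,s*h],np.c_[0*s-w/2,s*h]]
def fit(n,img,z,pos,neg,x0):
    """pos/neg: local point lists; returns x,y,theta(station x = theta from world -y)"""
    def T(q,P):
        c,s=np.cos(q[2]),np.sin(q[2]); X=np.array([s,-c]);Y=np.array([c,s])
        return np.c_[q[:2]+P[:,:1]*X+P[:,1:2]*Y,np.full(len(P),z)]
    def S(q,P):
        uv=proj(n,T(q,P)); return map_coordinates(img,[uv[:,1],uv[:,0]],order=1).mean()
    f=lambda q:S(q,neg)-S(q,pos)
    best=min((minimize(f,np.array(x0)+[a,b,t],method="Nelder-Mead",options=dict(initial_simplex=np.array(x0)+[a,b,t]+np.array([[0,0,0],[6,0,0],[0,6,0],[0,0,.06]]))) for a in(-5,5) for b in(-5,5) for t in(-.05,.05)),key=lambda r:r.fun)
    return best.x,best.fun
def white(p):
    hsv=cv2.cvtColor(p,cv2.COLOR_RGB2HSV).astype(float)
    return hsv[...,2]-hsv[...,1]
def fit_hoop(n,p,W,H,ztop,x0):
    pos=np.r_[perim(W-6,H-6),perim(W-10,H-10)]; 
    neg=np.r_[perim(W+8,H+8),perim(W-24,H-24)]
    keep=lambda P:P[~((P[:,0]>W/2-13)&(abs(P[:,1])<22))]
    return fit(n,white(p),ztop,keep(pos),keep(neg),x0)
E
python3 - <<'E'
from h import *
f=np.load("top0.npz");p=f["p"]
print("big",fit_hoop("top",p,120,150,20,[515,297,.12]))
print("small",fit_hoop("top",p,80,100,40,[508,-16,.2]))
a=lambda u,v:(u/4+194.6,v/4+139.6)
hsv=cv2.cvtColor(p,cv2.COLOR_RGB2HSV).astype(float)
q,s=fit("top",-hsv[...,1],20,perim(252,322),perim(268,338),[512,-0,.11]);print("board",q,s)
# tray: rim
print("tray",fit("top",-white(p),4,perim(128,148),perim(165,185),[538,-337,.1]))
c,s=np.cos(q[2]),np.sin(q[2]);X=np.array([s,-c]);Y=np.array([c,s])
o=q[:2]+20*X; print("station origin",o)
for nm,uv,z in [("cross",a(592,271),20),("stopU",a(680,195),44),("stopL",a(696,325),44),("tb",a(404,287),83),("fjL",a(424,147),48),("fjR",a(694,118),48),("njL",a(455,427),48),("njR",a(729,396),48),("cam",a(578,90),112),("pF",a(580,158),44),("pN",a(608,386),44)]:
    w=ray("top",uv,z)[0,:2]; print(nm,w.round(1),"station",((w-o)@X).round(1),((w-o)@Y).round(1))
# cam tip & jaws from depth
P=cloud("top",f["d"]); z=P[...,2]; L=(P[...,:2]-o)@np.c_[X,Y]
m=(z>75)&(z<130)&(abs(L[...,0])<160)&(abs(L[...,1])<165)
print(np.c_[L[m],z[m]].round(0)[::4][:30])
print(manip.grip_depth)
E
```

```text
big (array([5.14001265e+02, 2.98476851e+02, 1.61840161e-01]), np.float64(-113.06854936152081))Traceback (most recent call last):
  File "<stdin>", line 4, in <module>
  File "h.py", line 39, in fit_hoop
    return fit(n,white(p),ztop,keep(pos),keep(neg),x0)
  File "h.py", line 30, in fit
    best=min((minimize(f,np.array(x0)+[a,b,t],method="Nelder-Mead",options=dict(initial_simplex=np.array(x0)+[a,b,t]+np.array([[0,0,0],[6,0,0],[0,6,0],[0,0,.06]]))) for a in(-5,5) for b in(-5,5) for t in(-.05,.05)),key=lambda r:r.fun)
  File "h.py", line 30, in <genexpr>
    best=min((minimize(f,np.array(x0)+[a,b,t],method="Nelder-Mead",options=dict(initial_simplex=np.array(x0)+[a,b,t]+np.array([[0,0,0],[6,0,0],[0,6,0],[0,0,.06]]))) for a in(-5,5) for b in(-5,5) for t in(-.05,.05)),key=lambda r:r.fun)
              ~~~~~~~~^^^^^^^^^^^^^^^^^^^^^^^^^^^^^^^^^^^^^^^^^^^^^^^^^^^^^^^^^^^^^^^^^^^^^^^^^^^^^^^^^^^^^^^^^^^^^^^^^^^^^^^^^^^^^^^^^^^^^^^^^^^^^^^^^^^^^^^^^^^^^^
    res = _minimize_neldermead(fun, x0, args, callback, bounds=bounds,
                               **options)
    fxr = func(xr)
    fx = function(np.copy(x), *(wrapper_args + args))
  File "h.py", line 29, in <lambda>
    f=lambda q:S(q,neg)-S(q,pos)
                        ~^^^^^^^
  File "h.py", line 28, in S
    uv=proj(n,T(q,P)); return map_coordinates(img,[uv[:,1],uv[:,0]],order=1).mean()
  File "h.py", line 11, in proj
    K,R,t=cam(n); q=(np.atleast_2d(P)@R.T+t)@K.T
          ~~~^^^
  File "h.py", line 4, in cam
    c=optics.camera_info(n); R=cv2.Rodrigues(np.array(c["rvec"],float))[0]
ValueError: time passes only in moves, steps and waits
```

```bash
sed -i 's/^def cam(n):/from functools import lru_cache\n@lru_cache\ndef cam(n):/' h.py
cat > m.py <<'E'
from h import *
f=np.load("top0.npz");p=f["p"]
print("big",fit_hoop("top",p,120,150,20,[515,297,.12]))
print("small",fit_hoop("top",p,80,100,40,[508,-16,.2]))
a=lambda u,v:(u/4+194.6,v/4+139.6)
hsv=cv2.cvtColor(p,cv2.COLOR_RGB2HSV).astype(float)
q,s=fit("top",-hsv[...,1],20,perim(252,322),perim(268,338),[512,-0,.11]);print("board",q,s)
print("tray",fit("top",-hsv[...,1],4,perim(140,160),perim(160,180),[538,-337,.1]))
c,s=np.cos(q[2]),np.sin(q[2]);X=np.array([s,-c]);Y=np.array([c,s])
o=q[:2]+20*X; print("station origin",o)
for nm,uv,z in [("cross",a(592,271),20),("stopU",a(680,195),44),("stopL",a(696,325),44),("tb",a(404,287),83),("fjL",a(424,147),48),("fjR",a(694,118),48),("njL",a(455,427),48),("njR",a(729,396),48),("cam",a(578,90),112),("pF",a(580,158),44),("pN",a(608,386),44)]:
    w=ray("top",uv,z)[0,:2]; print(nm,w.round(1),"station",((w-o)@X).round(1),((w-o)@Y).round(1))
P=cloud("top",f["d"]); z=P[...,2]; L=(P[...,:2]-o)@np.c_[X,Y]
m=(z>75)&(z<130)&(abs(L[...,0])<160)&(abs(L[...,1])<165)
print(np.c_[L[m],z[m]].round(0)[::4][:40].tolist())
print(manip.grip_depth)
E
python3 m.py
```

```text
big (array([5.14001265e+02, 2.98476851e+02, 1.61840161e-01]), np.float64(-113.06854936152081))
small (array([ 5.06790397e+02, -1.49522117e+01,  2.62714804e-01]), np.float64(-44.849197003178986))
board [5.16053046e+02 9.31707928e+00 1.20776053e-01] -88.52030199566178
tray (array([ 5.39160940e+02, -3.38475083e+02,  1.19030044e-01]), np.float64(-129.85892365006987))
station origin [518.46269887 -10.5372294 ]
cross [521.5 -29. ] station 18.7 0.8
stopU [574.3 -89.7] station 85.3 45.9
stopL [ 482.6 -101.3] station 85.7 -46.5
tb [504.8 102.4] station -113.7 0.1
fjL [606.   91.4] station -90.7 99.2
fjR [628.7 -99. ] station 101.1 98.8
njL [409.4  67. ] station -90.2 -98.9
njR [ 433.1 -124.1] station 102.5 -98.4
cam [637.7 -14.7] station 18.5 117.8
pF [599.9 -18.9] station 18.1 79.8
pN [439.2 -39.8] station 19.5 -82.2
[[14.0, 127.0, 109.0], [25.0, 126.0, 109.0], [19.0, 123.0, 113.0], [13.0, 121.0, 117.0], [23.0, 119.0, 121.0], [18.0, 117.0, 117.0], [12.0, 116.0, 115.0], [23.0, 115.0, 114.0], [17.0, 112.0, 116.0], [16.0, 115.0, 78.0], [-123.0, 104.0, 86.0], [-113.0, 104.0, 84.0], [-127.0, 102.0, 82.0], [-116.0, 101.0, 86.0], [-105.0, 100.0, 86.0], [-121.0, 99.0, 86.0], [-111.0, 98.0, 79.0], [-127.0, 97.0, 79.0], [-116.0, 96.0, 84.0], [-105.0, 94.0, 83.0], [-122.0, 94.0, 78.0], [-111.0, 93.0, 81.0], [-125.0, 92.0, 77.0], [-112.0, 90.0, 76.0], [-117.0, 88.0, 77.0], [-112.0, 85.0, 75.0], [-114.0, 71.0, 75.0], [-111.0, 68.0, 75.0], [-112.0, 60.0, 76.0], [-113.0, 48.0, 78.0], [-114.0, 40.0, 77.0], [-103.0, 36.0, 84.0], [-117.0, 35.0, 84.0], [-106.0, 34.0, 80.0], [-121.0, 33.0, 77.0], [-109.0, 31.0, 84.0], [-123.0, 30.0, 84.0], [-112.0, 29.0, 83.0], [-127.0, 28.0, 76.0], [-113.0, 26.0, 83.0]]
154.70000000000002
```

Call:
{"name": "send_rows", "arguments": {
  "offset": [
    [-23.2,-27.2,5.2],
    [-46.4,-54.4,10.4],
    [-69.6,-81.6,15.6],
    [-92.8,-108.8,20.8],
    [-116,-136,26]
  ],
  "turn": [
    [0,0,0],
    [0,0,0],
    [0,0,0],
    [0,0,0],
    [0,0,0]
  ],
  "hand": 0.45,
  "newtons": 50
}}

```text
t: 0.52
ee_pos: [303.3, 516.4, 378.1]
tcp_rot: [[-0.945, 0.328, -0.0], [0.328, 0.945, -0.001], [-0.0, -0.001, -1.0]]
ft_force: [0.2, -0.3, -0.3]
grip_width: 38.4
grasp_force: 0.0
```

Call:
{"name": "send_rows", "arguments": {
  "offset": [
    [-23.2,-27.2,5.2],
    [-46.4,-54.4,10.4],
    [-69.6,-81.6,15.6],
    [-92.8,-108.8,20.8],
    [-116,-136,26]
  ],
  "turn": [
    [0,0,0],
    [0,0,0],
    [0,0,0],
    [0,0,0],
    [0,0,0]
  ]
}}

```text
t: 0.93
ee_pos: [368.1, 349.9, 352.3]
tcp_rot: [[-0.945, 0.328, -0.0], [0.328, 0.945, -0.0], [0.0, -0.0, -1.0]]
ft_force: [0.4, -0.3, 0.3]
grip_width: 38.6
grasp_force: 0.0
```

Call:
{"name": "send_rows", "arguments": {
  "offset": [
    [-23.2,-27.2,5.2],
    [-46.4,-54.4,10.4],
    [-69.6,-81.6,15.6],
    [-92.8,-108.8,20.8],
    [-116,-136,26]
  ],
  "turn": [
    [0,0,0],
    [0,0,0],
    [0,0,0],
    [0,0,0],
    [0,0,0]
  ]
}}

```text
t: 1.35
ee_pos: [433.1, 183.4, 326.4]
tcp_rot: [[-0.945, 0.328, -0.0], [0.328, 0.945, -0.0], [0.0, -0.0, -1.0]]
ft_force: [0.7, -0.1, -0.2]
grip_width: 38.3
grasp_force: 0.0
```

Call:
{"name": "send_rows", "arguments": {
  "offset": [
    [-23.2,-27.2,5.2],
    [-46.4,-54.4,10.4],
    [-69.6,-81.6,15.6],
    [-92.8,-108.8,20.8],
    [-116,-136,26]
  ],
  "turn": [
    [0,0,-6.8],
    [0,0,-13.6],
    [0,0,-20.4],
    [0,0,-27.2],
    [0,0,-34.2]
  ]
}}

```text
t: 1.77
ee_pos: [498.0, 16.8, 300.3]
tcp_rot: [[-0.964, -0.265, -0.0], [-0.265, 0.964, 0.0], [0.0, 0.0, -1.0]]
ft_force: [0.4, 0.4, -0.9]
grip_width: 38.4
grasp_force: 0.0
```

```bash
cat > g.py <<'E'
import sys,numpy as np
from scipy.spatial.transform import Rotation as Ro
from rig import manip
s=manip.state();R=np.array(s["tcp_rot"]);p=np.array(s["ee_pos"])
print("t",round(s["t"],2),"p",p.round(1),"yaw",np.degrees(np.arctan2(-R[0,1],R[1,1])).round(2),"z",R[:,2].round(3),"F",np.round(s["ft_force"],1),"M",np.round(s["moment"],2),"w",round(s["grip_width"],1),round(s["grasp_force"],1),"j",np.round(s["joint_positions"],2))
if len(sys.argv)>4:
    x,y,z,th=map(float,sys.argv[1:5]); th=np.radians(th); c,n=np.cos(th),np.sin(th)
    tl=np.radians(float(sys.argv[5])) if len(sys.argv)>5 else 0   # tilt about tool x
    G=np.array([[-c,-n,0],[-n,c,0],[0,0,-1]]).T
    G=np.c_[[-c,-n,0],[-n,c,0],[0,0,-1]]@Ro.from_euler("x",tl).as_matrix()
    print("offset",(R.T@(np.array([x,y,z])-p)).round(1),"turn",np.degrees(Ro.from_matrix(R.T@G).as_rotvec()).round(2))
E
python3 g.py 497.4 19.8 196 15.05
```

```text
t 1.77 p [498.   16.8 300.3] yaw 15.36 z [-0.  0. -1.] F [ 0.4  0.4 -0.9] M [-0.01  0.    0.02] w 38.4 0.0 j [-0.02  0.48 -0.14  2.19  0.13  0.48  1.58]
offset [ -0.2   3.1 104.3] turn [ 0.01 -0.02  0.31]
```

Call:
{"name": "send_rows", "arguments": {
  "offset": [
    [0,3,25],
    [0,3,50],
    [0,3,75],
    [0,3,95],
    [0,3,104]
  ],
  "turn": [
    [0,0,0],
    [0,0,0],
    [0,0,0],
    [0,0,0],
    [0,0,0]
  ]
}}

```text
t: 2.18
ee_pos: [496.3, 21.1, 194.4]
tcp_rot: [[-0.966, -0.259, -0.004], [-0.259, 0.966, -0.0], [0.004, 0.001, -1.0]]
ft_force: [-0.5, 0.6, -1.3]
grip_width: 38.4
grasp_force: 0.0
```

Call:
{"name": "send_rows", "arguments": {
  "offset": [
    [0,0,0],
    [0,0,0],
    [0,0,0],
    [0,0,0],
    [0,0,0]
  ],
  "turn": [
    [0,0,0],
    [0,0,0],
    [0,0,0],
    [0,0,0],
    [0,0,0]
  ],
  "hand": 0,
  "newtons": 50
}}

```text
t: 2.6
ee_pos: [497.3, 21.5, 197.8]
tcp_rot: [[-0.966, -0.259, 0.002], [-0.259, 0.966, 0.0], [-0.002, -0.0, -1.0]]
ft_force: [-0.1, 0.0, -0.5]
grip_width: 6.8
grasp_force: 50.9
```

Call:
{"name": "send_rows", "arguments": {
  "offset": [
    [0,0,-5],
    [0,0,-15],
    [0,0,-35],
    [0,0,-60],
    [0,0,-85]
  ],
  "turn": [
    [0,0,0],
    [0,0,0],
    [0,0,0],
    [0,0,0],
    [0,0,0]
  ]
}}

```text
t: 3.02
ee_pos: [496.5, 21.4, 283.3]
tcp_rot: [[-0.966, -0.259, -0.001], [-0.259, 0.966, -0.0], [0.001, -0.0, -1.0]]
ft_force: [0.1, 0.4, -1.7]
grip_width: 6.6
grasp_force: 50.9
```

```bash
cat > snap.py <<'E'
import sys;from h import *
n,name=sys.argv[1:3]; p,d=optics.snapshot(n); np.savez(name+".npz",p=p,d=d)
if len(sys.argv)>3:
    u0,u1,v0,v1,k=map(int,sys.argv[3:8])
    cv2.imwrite(f"pics/{name}.png",cv2.resize(cv2.cvtColor(p,cv2.COLOR_RGB2BGR)[v0:v1,u0:u1],None,fx=k,fy=k,interpolation=cv2.INTER_CUBIC))
E
python3 snap.py scene s1 200 400 130 280 4; python3 g.py
```

```text
t 3.07 p [498.   21.4 287.5] yaw 15.0 z [ 0.008  0.001 -1.   ] F [0.3 0.4 1. ] M [ 0.05 -0.07  0.03] w 6.6 51.0 j [-0.04  0.5  -0.13  2.2   0.14  0.44  1.55]
```

View pics/s1.png

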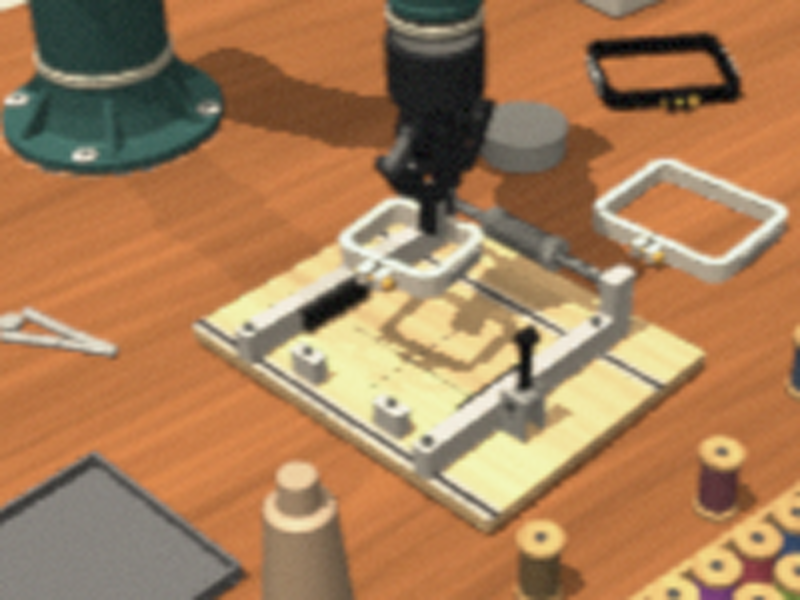

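The hoop is held level at about (410,245) in the crop and is clear of the jaws. Next I carry it to the tray.

```bash
python3 g.py 535.4 -308.7 182 6.8
```

```text
t 3.07 p [498.   21.4 287.5] yaw 15.0 z [ 0.008  0.001 -1.   ] F [0.3 0.4 1. ] M [ 0.05 -0.07  0.03] w 6.6 51.0 j [-0.04  0.5  -0.13  2.2   0.14  0.44  1.55]
offset [  50.1 -328.4  105.6] turn [-0.05  0.43  8.2 ]
```

Call:
{"name": "send_rows", "arguments": {
  "offset": [
    [5,-25,0],
    [10,-60,0],
    [15,-95,0],
    [20,-130,0],
    [25,-164,0]
  ],
  "turn": [
    [0,0,0],
    [0,0,0],
    [0,0,0],
    [0,0,0],
    [0,0,0]
  ]
}}

```text
t: 3.48
ee_pos: [515.1, -145.2, 282.9]
tcp_rot: [[-0.966, -0.259, 0.001], [-0.259, 0.966, -0.001], [-0.001, -0.001, -1.0]]
ft_force: [1.2, 0.3, -1.3]
grip_width: 6.6
grasp_force: 50.9
```

Call:
{"name": "send_rows", "arguments": {
  "offset": [
    [5,-35,0],
    [10,-75,0],
    [15,-110,0],
    [20,-145,0],
    [25,-164,0]
  ],
  "turn": [
    [0,0,2],
    [0,0,4],
    [0,0,6],
    [0,0,8.2],
    [0,0,8.2]
  ]
}}

```text
t: 3.9
ee_pos: [533.4, -313.6, 283.1]
tcp_rot: [[-0.994, -0.113, 0.003], [-0.113, 0.994, -0.004], [-0.002, -0.004, -1.0]]
ft_force: [0.8, 0.0, 0.6]
grip_width: 6.7
grasp_force: 50.9
```

Call:
{"name": "send_rows", "arguments": {
  "offset": [
    [0,0,20],
    [0,0,40],
    [0,0,60],
    [0,0,70],
    [0,0,70]
  ],
  "turn": [
    [0,0,0],
    [0,0,0],
    [0,0,0],
    [0,0,0],
    [0,0,0]
  ]
}}

```text
t: 4.32
ee_pos: [532.6, -307.8, 210.2]
tcp_rot: [[-0.993, -0.119, -0.004], [-0.119, 0.993, 0.002], [0.004, 0.002, -1.0]]
ft_force: [-0.1, -0.7, -1.1]
grip_width: 6.7
grasp_force: 50.9
```

```bash
python3 g.py 535.4 -308.7 182 6.8
```

```text
t 4.32 p [ 532.6 -307.8  210.2] yaw 6.83 z [-0.004  0.002 -1.   ] F [-0.1 -0.7 -1.1] M [ 0.03  0.05 -0.01] w 6.7 50.9 j [ 0.53  0.72 -0.12  1.97  0.17  0.47  1.98]
offset [-2.8 -1.3 28.2] turn [ 0.13 -0.2   0.03]
```

Call:
{"name": "send_rows", "arguments": {
  "offset": [
    [0,0,8],
    [0,0,16],
    [0,0,24],
    [0,0,29],
    [0,0,29]
  ],
  "turn": [
    [0,0,0],
    [0,0,0],
    [0,0,0],
    [0,0,0],
    [0,0,0]
  ]
}}

```text
t: 4.73
ee_pos: [533.5, -308.2, 181.9]
tcp_rot: [[-0.993, -0.119, -0.001], [-0.119, 0.993, 0.0], [0.001, 0.001, -1.0]]
ft_force: [0.3, 0.7, -1.7]
grip_width: 6.5
grasp_force: 50.9
```

Call:
{"name": "send_rows", "arguments": {
  "offset": [
    [0,0,0],
    [0,0,0],
    [0,0,0],
    [0,0,0],
    [0,0,0]
  ],
  "turn": [
    [0,0,0],
    [0,0,0],
    [0,0,0],
    [0,0,0],
    [0,0,0]
  ],
  "hand": 0.3
}}

```text
t: 5.15
ee_pos: [533.8, -308.4, 183.1]
tcp_rot: [[-0.993, -0.119, 0.001], [-0.119, 0.993, -0.0], [-0.001, -0.0, -1.0]]
ft_force: [0.0, -0.3, -0.5]
grip_width: 25.4
grasp_force: 0.0
```

Call:
{"name": "send_rows", "arguments": {
  "offset": [
    [0,0,-20],
    [0,0,-50],
    [0,0,-80],
    [0,0,-115],
    [0,0,-140]
  ],
  "turn": [
    [0,0,0],
    [0,0,0],
    [0,0,0],
    [0,0,0],
    [0,0,0]
  ]
}}

```text
t: 5.57
ee_pos: [533.9, -308.5, 325.5]
tcp_rot: [[-0.993, -0.119, 0.002], [-0.119, 0.993, -0.001], [-0.002, -0.001, -1.0]]
ft_force: [0.3, -0.1, 0.3]
grip_width: 25.4
grasp_force: 0.0
```

Call:
{"name": "send_rows", "arguments": {
  "offset": [
    [-2,25,0],
    [-4,55,0],
    [-7,90,0],
    [-10,125,0],
    [-12,165,0]
  ],
  "turn": [
    [0,0,0],
    [0,0,0],
    [0,0,0],
    [0,0,0],
    [0,0,0]
  ]
}}

```text
t: 5.98
ee_pos: [525.9, -142.7, 323.2]
tcp_rot: [[-0.993, -0.116, 0.002], [-0.116, 0.993, -0.001], [-0.001, -0.001, -1.0]]
ft_force: [1.3, 1.0, -0.1]
grip_width: 25.8
grasp_force: 0.0
```

Call:
{"name": "send_rows", "arguments": {
  "offset": [
    [-2,40,0],
    [-4,80,0],
    [-7,115,0],
    [-10,140,0],
    [-12,165,0]
  ],
  "turn": [
    [0,0,0],
    [0,0,0],
    [0,0,0],
    [0,0,0],
    [0,0,0]
  ]
}}

```text
t: 6.4
ee_pos: [518.0, 24.5, 323.1]
tcp_rot: [[-0.993, -0.121, 0.001], [-0.121, 0.993, 0.0], [-0.001, 0.0, -1.0]]
ft_force: [1.0, 0.1, -0.7]
grip_width: 25.7
grasp_force: 0.0
```

Call:
{"name": "send_rows", "arguments": {
  "offset": [
    [-2,33,0],
    [-4,66,0],
    [-7,99,0],
    [-10,132,0],
    [-12,165,0]
  ],
  "turn": [
    [0,0,0],
    [0,0,0],
    [0,0,0],
    [0,0,0],
    [0,0,0]
  ],
  "hand": 0.45
}}

```text
t: 6.82
ee_pos: [510.4, 189.0, 323.0]
tcp_rot: [[-0.993, -0.119, 0.001], [-0.119, 0.993, 0.0], [-0.001, 0.0, -1.0]]
ft_force: [0.9, -0.3, -0.2]
grip_width: 38.3
grasp_force: 0.0
```

Call:
{"name": "send_rows", "arguments": {
  "offset": [
    [-2,33,0],
    [-4,66,0],
    [-7,99,0],
    [-10,132,0],
    [-12,165,0]
  ],
  "turn": [
    [0,0,0],
    [0,0,-1],
    [0,0,-2],
    [0,0,-2.5],
    [0,0,-2.5]
  ]
}}

```text
t: 7.23
ee_pos: [502.7, 354.2, 322.9]
tcp_rot: [[-0.987, -0.162, 0.0], [-0.162, 0.987, 0.0], [-0.0, 0.0, -1.0]]
ft_force: [0.5, 0.1, -0.1]
grip_width: 39.0
grasp_force: 0.0
```

```bash
python3 snap.py top t1; python3 g.py 505 353.8 176 9.27
python3 - <<'E'
from h import *
p=np.load("t1.npz")["p"]
print("small",fit_hoop("top",p,80,100,24,[539,-345,.12]))
E
```

```text
t 7.28 p [500.9 363.  323.6] yaw 9.83 z [ 0.002  0.01  -1.   ] F [-0.1  5.8  1.4] M [ 0.46 -0.02 -0.02] w 38.5 0.0 j [-0.6   0.56 -0.15  1.92  0.11  0.67  0.93]
offset [ -1.9 -11.2 147.5] turn [0.55 0.21 0.56]
small (array([ 5.37089017e+02, -3.44431330e+02,  1.13411144e-01]), np.float64(-42.93614449441506))
```

Call:
{"name": "send_rows", "arguments": {
  "offset": [
    [-2,0,30],
    [-2,0,65],
    [-2,0,100],
    [-2,0,130],
    [-2,0,140]
  ],
  "turn": [
    [0,0,0],
    [0,0,0],
    [0,0,0],
    [0,0,0],
    [0,0,0]
  ]
}}

```text
t: 7.7
ee_pos: [503.4, 351.7, 178.8]
tcp_rot: [[-0.987, -0.162, -0.005], [-0.162, 0.987, -0.004], [0.006, -0.004, -1.0]]
ft_force: [-0.9, -0.9, -0.5]
grip_width: 38.5
grasp_force: 0.0
```

```bash
python3 g.py 505 353.8 176 9.27
```

```text
t 7.7 p [503.4 351.7 178.8] yaw 9.34 z [-0.005 -0.004 -1.   ] F [-0.9 -0.9 -0.5] M [0.04 0.05 0.04] w 38.5 0.0 j [-0.62  0.77 -0.09  1.97  0.16  0.41  0.9 ]
offset [-2.   1.8  2.8] turn [-0.2  -0.35  0.07]
```

Call:
{"name": "send_rows", "arguments": {
  "offset": [
    [0,0,3],
    [0,0,6],
    [0,0,6],
    [0,0,6],
    [0,0,6]
  ],
  "turn": [
    [0,0,0],
    [0,0,0],
    [0,0,0],
    [0,0,0],
    [0,0,0]
  ]
}}

```text
t: 8.12
ee_pos: [505.6, 353.4, 178.4]
tcp_rot: [[-0.987, -0.162, 0.002], [-0.162, 0.987, 0.002], [-0.003, 0.002, -1.0]]
ft_force: [0.2, 0.0, 0.8]
grip_width: 38.2
grasp_force: 0.0
```

Call:
{"name": "send_rows", "arguments": {
  "offset": [
    [0,0,0],
    [0,0,0],
    [0,0,0],
    [0,0,0],
    [0,0,0]
  ],
  "turn": [
    [0,0,0],
    [0,0,0],
    [0,0,0],
    [0,0,0],
    [0,0,0]
  ],
  "hand": 0,
  "newtons": 80
}}

```text
t: 8.53
ee_pos: [505.2, 353.3, 177.8]
tcp_rot: [[-0.987, -0.162, 0.001], [-0.162, 0.987, 0.001], [-0.001, 0.001, -1.0]]
ft_force: [-0.3, 0.1, 5.7]
grip_width: 6.0
grasp_force: 79.9
```

```bash
python3 g.py 505 353.8 176 9.27
```

```text
t 8.53 p [505.2 353.3 177.8] yaw 9.32 z [ 0.001  0.001 -1.   ] F [-0.3  0.1  5.7] M [-0.06  0.13 -0.06] w 6.0 79.9 j [-0.62  0.77 -0.09  1.97  0.16  0.41  0.9 ]
offset [0.1 0.5 1.8] turn [0.04 0.07 0.05]
```

Call:
{"name": "send_rows", "arguments": {
  "offset": [
    [0,0,-8],
    [0,0,-30],
    [0,0,-60],
    [0,0,-90],
    [0,0,-115]
  ],
  "turn": [
    [0,0,0],
    [0,0,0],
    [0,0,0],
    [0,0,0],
    [0,0,0]
  ]
}}

```text
t: 8.95
ee_pos: [504.8, 352.9, 293.7]
tcp_rot: [[-0.987, -0.162, 0.0], [-0.162, 0.987, 0.0], [-0.0, 0.0, -1.0]]
ft_force: [0.3, -0.3, -1.6]
grip_width: 5.7
grasp_force: 79.0
```

Call:
{"name": "send_rows", "arguments": {
  "offset": [
    [0,0,-5],
    [0,0,-10],
    [0,0,-10],
    [0,0,-10],
    [0,0,-10]
  ],
  "turn": [
    [0,0,0],
    [0,0,0],
    [0,0,0],
    [0,0,0],
    [0,0,0]
  ]
}}

```text
t: 9.37
ee_pos: [504.3, 352.5, 300.1]
tcp_rot: [[-0.987, -0.162, -0.003], [-0.162, 0.987, -0.002], [0.003, -0.002, -1.0]]
ft_force: [-0.5, -0.5, -0.7]
grip_width: 5.8
grasp_force: 79.0
```

```bash
python3 snap.py top t2; python3 g.py 513.7 29.2 300 6.92
python3 - <<'E'
from h import *
p=np.load("t2.npz")["p"]
print("big",fit_hoop("top",p,120,150,144,[515,297,.16]))
E
```

```text
t 9.42 p [504.4 352.6 300.1] yaw 9.33 z [-0.002 -0.002 -1.   ] F [-0.3 -0.4 -1.3] M [ 0.02 -0.   -0.01] w 5.9 79.0 j [-0.59  0.59 -0.13  1.93  0.13  0.63  0.93]
offset [  43.2 -320.6    0.7] turn [-0.09 -0.15  2.41]
big (array([5.13852148e+02, 2.95364380e+02, 1.70716917e-01]), np.float64(-95.88842821570555))
```

Call:
{"name": "send_rows", "arguments": {
  "offset": [
    [3,-25,0],
    [8,-60,0],
    [12,-95,0],
    [17,-128,0],
    [21.6,-160,0]
  ],
  "turn": [
    [0,0,0],
    [0,0,0],
    [0,0,0],
    [0,0,0],
    [0,0,0]
  ]
}}

```text
t: 9.83
ee_pos: [509.1, 189.8, 300.6]
tcp_rot: [[-0.987, -0.162, -0.002], [-0.162, 0.987, -0.001], [0.002, -0.001, -1.0]]
ft_force: [0.9, -0.1, -0.2]
grip_width: 6.0
grasp_force: 79.0
```

Call:
{"name": "send_rows", "arguments": {
  "offset": [
    [5,-35,0],
    [10,-75,0],
    [15,-110,0],
    [19,-140,0],
    [21.6,-160,0]
  ],
  "turn": [
    [0,0,0.6],
    [0,0,1.2],
    [0,0,1.8],
    [0,0,2.4],
    [0,0,2.4]
  ]
}}

```text
t: 10.25
ee_pos: [513.4, 26.2, 300.6]
tcp_rot: [[-0.993, -0.116, -0.003], [-0.116, 0.993, -0.002], [0.003, -0.002, -1.0]]
ft_force: [-0.1, 0.2, -1.3]
grip_width: 5.7
grasp_force: 79.0
```

Call:
{"name": "send_rows", "arguments": {
  "offset": [
    [0,0,0],
    [0,0,15],
    [0,0,40],
    [0,0,60],
    [0,0,72]
  ],
  "turn": [
    [0,0,0],
    [0,0,0],
    [0,0,0],
    [0,0,0],
    [0,0,0]
  ]
}}

```text
t: 10.67
ee_pos: [513.4, 30.8, 227.3]
tcp_rot: [[-0.993, -0.121, -0.004], [-0.121, 0.993, 0.0], [0.004, 0.0, -1.0]]
ft_force: [-0.7, 0.4, -0.5]
grip_width: 5.9
grasp_force: 78.9
```

Call:
{"name": "send_rows", "arguments": {
  "offset": [
    [0,0,0],
    [0,0,0],
    [0,0,0],
    [0,0,0],
    [0,0,0]
  ],
  "turn": [
    [0,0,0],
    [0,0,0],
    [0,0,0],
    [0,0,0],
    [0,0,0]
  ]
}}

```text
t: 11.08
ee_pos: [514.5, 30.4, 230.6]
tcp_rot: [[-0.993, -0.121, 0.002], [-0.121, 0.993, 0.0], [-0.002, 0.0, -1.0]]
ft_force: [0.2, 0.5, -0.5]
grip_width: 5.9
grasp_force: 79.0
```

```bash
python3 snap.py top t3 275 400 140 280 4; python3 g.py 513.7 29.2 198 6.92
python3 - <<'E'
from h import *
p=np.load("t3.npz")["p"]
print("big",fit_hoop("top",p,120,150,71,[521,-25,.12]))
E
```

```text
t 11.13 p [514.4  30.3 230.5] yaw 6.92 z [ 0.002  0.    -1.   ] F [ 0.3 -0.3 -1.5] M [0.04 0.   0.05] w 5.6 79.0 j [-0.07  0.61 -0.11  2.19  0.19  0.35  1.36]
offset [ 0.9 -1.  32.5] turn [0.  0.1 0. ]
big (array([ 5.22223966e+02, -2.50274243e+01,  7.00232256e-02]), np.float64(-13.88704733206599))
```

View pics/t3.png

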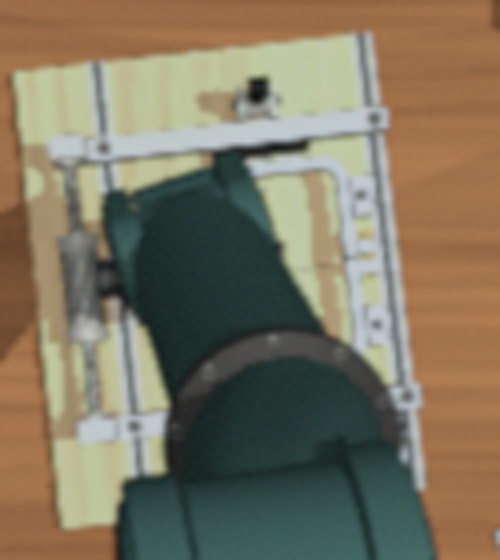

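The arm hides most of the hoop, but the far wall at about (290,168) and the +x wall at (350,220) are visible, and the lug sits between the stops. I'll fit only those parts.

```bash
cat > part.py <<'E'
import sys;from h import *
p=np.load(sys.argv[1]+".npz")["p"];zt=float(sys.argv[2])
img=white(p)
def band(o): # offset o outward from outer face
    a=np.linspace(5,42,40);b=np.linspace(22,55,40)
    return np.r_[np.c_[a,0*a+75+o],np.c_[0*b+60+o,b]]
pos=np.r_[band(-3),band(-5)];neg=np.r_[band(3),band(-11)]
th=.1208
def sc(q,P):
    X=np.array([np.sin(th),-np.cos(th)]);Y=np.array([np.cos(th),np.sin(th)])
    uv=proj("top",np.c_[np.array(q)+P[:,:1]*X+P[:,1:]*Y,np.full(len(P),zt)])
    return map_coordinates(img,[uv[:,1],uv[:,0]],order=1).mean()
b=max(((sc((x,y),pos)-sc((x,y),neg),x,y) for x in np.arange(505,540,.5) for y in np.arange(-45,-10,.5)))
o=np.array([518.46,-10.54]);X=np.array([.1205,-.9927]);Y=np.array([.9927,.1205])
w=np.array(b[1:]);print(b,"station",((w-o)@X).round(1),((w-o)@Y).round(1),"(bed 19,0)")
E
python3 part.py t3 72
```

```text
(np.float64(49.25593781544433), np.float64(521.0), np.float64(-25.5)) station 15.2 0.7 (bed 19,0)
```

Call:
{"name": "send_rows", "arguments": {
  "offset": [
    [0.7,0,8],
    [0.7,0,16],
    [0.7,0,24],
    [0.7,0,29],
    [0.7,0,31]
  ],
  "turn": [
    [0,0,0],
    [0,0,0],
    [0,0,0],
    [0,0,0],
    [0,0,0]
  ]
}}

```text
t: 11.55
ee_pos: [513.0, 30.2, 197.7]
tcp_rot: [[-0.993, -0.121, -0.002], [-0.121, 0.993, -0.001], [0.002, -0.0, -1.0]]
ft_force: [-3.9, 0.5, 24.5]
grip_width: 6.1
grasp_force: 82.5
```

Call:
{"name": "send_rows", "arguments": {
  "offset": [
    [0,0,0.5],
    [0,0,1],
    [0,0,1],
    [0,0,1],
    [0,0,1]
  ],
  "turn": [
    [0,0,0],
    [0,0,0],
    [0,0,0],
    [0,0,0],
    [0,0,0]
  ]
}}

```text
t: 11.97
ee_pos: [512.8, 30.2, 197.7]
tcp_rot: [[-0.993, -0.121, -0.001], [-0.121, 0.993, -0.0], [0.002, -0.0, -1.0]]
ft_force: [-3.2, 0.6, 5.5]
grip_width: 6.0
grasp_force: 79.8
```

Call:
{"name": "send_rows", "arguments": {
  "offset": [
    [0,-0.5,0],
    [0,-1,0],
    [0,-1.5,0],
    [0,-2,0],
    [0,-2,0]
  ],
  "turn": [
    [0,0,0],
    [0,0,0],
    [0,0,0],
    [0,0,0],
    [0,0,0]
  ]
}}

```text
t: 12.38
ee_pos: [513.5, 28.9, 197.7]
tcp_rot: [[-0.993, -0.121, -0.0], [-0.121, 0.993, 0.001], [-0.0, 0.001, -1.0]]
ft_force: [-2.7, 2.0, 4.2]
grip_width: 5.9
grasp_force: 79.8
```

Call:
{"name": "send_rows", "arguments": {
  "offset": [
    [0,-0.5,0],
    [0,-1,0],
    [0,-1.5,0],
    [0,-2,0],
    [0,-2,0]
  ],
  "turn": [
    [0,0,0],
    [0,0,0],
    [0,0,0],
    [0,0,0],
    [0,0,0]
  ]
}}

```text
t: 12.8
ee_pos: [514.1, 27.4, 197.7]
tcp_rot: [[-0.993, -0.122, 0.001], [-0.122, 0.993, 0.002], [-0.001, 0.002, -1.0]]
ft_force: [-1.1, 5.6, 4.0]
grip_width: 6.0
grasp_force: 79.7
```

Call:
{"name": "send_rows", "arguments": {
  "offset": [
    [0,-0.5,0],
    [0,-1,0],
    [0,-1.5,0],
    [0,-1.5,0],
    [0,-1.5,0]
  ],
  "turn": [
    [0,0,0],
    [0,0,0],
    [0,0,0],
    [0,0,0],
    [0,0,0]
  ]
}}

```text
t: 13.22
ee_pos: [514.1, 27.0, 197.7]
tcp_rot: [[-0.992, -0.123, 0.001], [-0.123, 0.992, 0.003], [-0.001, 0.003, -1.0]]
ft_force: [-3.0, 8.6, 4.5]
grip_width: 5.5
grasp_force: 79.7
```

```bash
python3 snap.py top t4; python3 g.py 514 26.4 198 6.92; python3 part.py t4 40
```

```text
t 13.27 p [514.2  27.  197.8] yaw 7.05 z [ 0.001  0.003 -1.   ] F [-2.1  7.8  4.4] M [ 1.67  0.5  -0.11] w 5.7 79.7 j [-0.07  0.68 -0.09  2.2   0.2   0.28  1.35]
offset [ 0.2 -0.6 -0.2] turn [0.17 0.07 0.13]
(np.float64(45.843387814445364), np.float64(525.5), np.float64(-26.5)) station 16.7 5.1 (bed 19,0)
```

The stops are in contact with an 8 N reaction. Now I release the hoop and move to the turnbuckle approach pose.

Call:
{"name": "send_rows", "arguments": {
  "offset": [
    [0,0.5,0],
    [0,1,0],
    [0,1,0],
    [0,1,0],
    [0,1,0]
  ],
  "turn": [
    [0,0,0],
    [0,0,0],
    [0,0,0],
    [0,0,0],
    [0,0,0]
  ],
  "hand": 0.35
}}

```text
t: 13.68
ee_pos: [514.2, 24.8, 197.6]
tcp_rot: [[-0.993, -0.119, 0.0], [-0.119, 0.993, -0.001], [-0.0, -0.001, -1.0]]
ft_force: [-0.3, -1.1, -0.4]
grip_width: 30.0
grasp_force: 0.0
```

Call:
{"name": "send_rows", "arguments": {
  "offset": [
    [0,0,-8],
    [0,0,-25],
    [0,0,-50],
    [0,0,-80],
    [0,0,-105]
  ],
  "turn": [
    [0,0,0],
    [0,0,0],
    [0,0,0],
    [0,0,0],
    [0,0,0]
  ]
}}

```text
t: 14.1
ee_pos: [513.8, 25.4, 304.6]
tcp_rot: [[-0.993, -0.12, 0.0], [-0.12, 0.993, -0.0], [-0.0, -0.0, -1.0]]
ft_force: [0.5, 0.2, 0.0]
grip_width: 29.9
grasp_force: 0.0
```

Call:
{"name": "send_rows", "arguments": {
  "offset": [
    [0,15,0],
    [0,40,0],
    [0,70,0],
    [0,100,0],
    [0,126,0]
  ],
  "turn": [
    [0,0,0],
    [3,0,0],
    [9,0,0],
    [15,0,0],
    [20,0,0]
  ],
  "hand": 0.53
}}

```text
t: 14.52
ee_pos: [498.8, 151.5, 303.8]
tcp_rot: [[-0.993, -0.111, 0.044], [-0.119, 0.932, -0.344], [-0.003, -0.346, -0.938]]
ft_force: [-0.8, 0.7, -1.6]
grip_width: 45.3
grasp_force: 0.0
```

```bash
python3 snap.py top t5; python3 g.py 483.5 277.3 243.2 6.92 45
python3 - <<'E'
from h import *
p=np.load("t5.npz")["p"]
q,s=fit_hoop("top",p,120,150,40,[520.8,-29.4,.12]);print(q,s)
o=np.array([518.46,-10.54]);X=np.array([.1205,-.9927]);Y=np.array([.9927,.1205])
print(((q[:2]-o)@X).round(1),((q[:2]-o)@Y).round(1))
E
```

```text
t 14.57 p [497.  163.8 302.8] yaw 7.91 z [ 0.051 -0.339 -0.939] F [ 0.2  7.  -0.4] M [0.84 0.06 0.06] w 45.1 0.0 j [-0.6   0.52  0.14  2.13  0.44  0.66  0.87]
offset [ -2.2 127.7  16.8] turn [24.96  0.76  0.79]
[ 5.21695190e+02 -2.84000227e+01  1.24342805e-01] -48.8002378165242
18.1 1.1
```

Call:
{"name": "send_rows", "arguments": {
  "offset": [
    [0,30,4],
    [-1,60,8],
    [-2,90,12],
    [-2,115,16],
    [-2,130,20]
  ],
  "turn": [
    [6,0,0],
    [12,0,0],
    [18,0,0],
    [25,0,0],
    [25,0,0]
  ]
}}

```text
t: 14.98
ee_pos: [485.6, 270.4, 237.0]
tcp_rot: [[-0.992, -0.092, 0.088], [-0.128, 0.702, -0.701], [0.003, -0.707, -0.708]]
ft_force: [-0.1, 1.8, -0.2]
grip_width: 45.2
grasp_force: 0.0
```

Call:
{"name": "send_rows", "arguments": {
  "offset": [
    [0,0,0],
    [0,0,0],
    [0,0,0],
    [0,0,0],
    [0,0,0]
  ],
  "turn": [
    [0,0,0],
    [0,0,0],
    [0,0,0],
    [0,0,0],
    [0,0,0]
  ]
}}

```text
t: 15.4
ee_pos: [487.7, 262.9, 240.8]
tcp_rot: [[-0.993, -0.081, 0.083], [-0.116, 0.703, -0.702], [-0.001, -0.707, -0.708]]
ft_force: [-0.3, 0.9, 0.1]
grip_width: 45.2
grasp_force: 0.0
```

```bash
python3 g.py 491.2 214.2 179.6 6.92 45
```

```text
t 15.4 p [487.7 262.9 240.8] yaw 6.6 z [ 0.083 -0.702 -0.708] F [-0.3  0.9  0.1] M [0.68 0.1  0.03] w 45.2 0.0 j [-0.92  0.75  0.29  2.03  0.58  0.93  0.55]
offset [ 2.2  8.7 77.8] turn [ 0.05 -0.13 -0.23]
```

Call:
{"name": "send_rows", "arguments": {
  "offset": [
    [1,4,5],
    [2,9,20],
    [2,9,40],
    [2,9,60],
    [2,9,75]
  ],
  "turn": [
    [0,0,0],
    [0,0,0],
    [0,0,0],
    [0,0,0],
    [0,0,0]
  ]
}}

```text
t: 15.82
ee_pos: [490.4, 217.2, 179.3]
tcp_rot: [[-0.993, -0.084, 0.084], [-0.119, 0.702, -0.702], [0.001, -0.707, -0.707]]
ft_force: [0.6, -0.6, -0.1]
grip_width: 45.5
grasp_force: 0.0
```

Call:
{"name": "send_rows", "arguments": {
  "offset": [
    [0,0,3],
    [0,0,3],
    [0,0,3],
    [0,0,3],
    [0,0,3]
  ],
  "turn": [
    [0,0,0],
    [0,0,0],
    [0,0,0],
    [0,0,0],
    [0,0,0]
  ]
}}

```text
t: 16.23
ee_pos: [491.0, 217.8, 178.5]
tcp_rot: [[-0.993, -0.085, 0.087], [-0.122, 0.703, -0.701], [-0.001, -0.706, -0.708]]
ft_force: [0.5, 0.8, 0.1]
grip_width: 45.4
grasp_force: 0.0
```

```bash
python3 g.py 491.2 214.2 179.6 6.92 45;python3 snap.py scene s2 260 400 130 235 5
```

```text
t 16.23 p [491.  217.8 178.5] yaw 6.9 z [ 0.087 -0.701 -0.708] F [0.5 0.8 0.1] M [0.67 0.16 0.01] w 45.4 0.0 j [-0.89  0.85  0.32  2.08  0.65  0.76  0.48]
offset [ 0.2 -3.3  1.8] turn [ 0.09  0.1  -0.01]
```

View pics/s2.png

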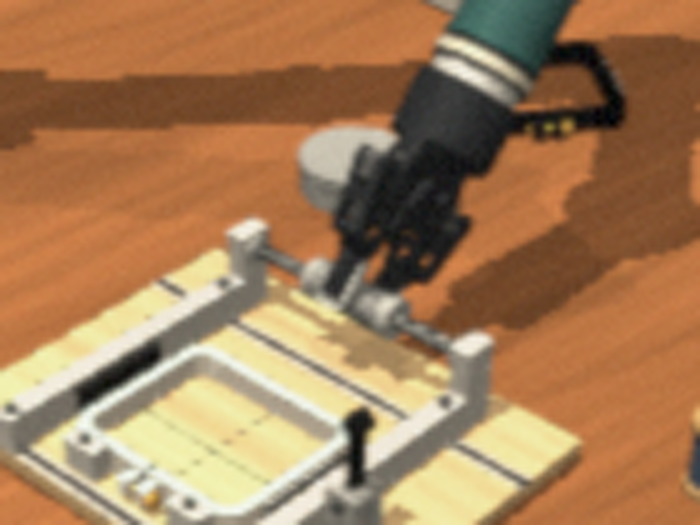

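The scene view shows the hoop lying between the stops with its lug at (140,485). The fingers straddle the tube at about (350,290).

Call:
{"name": "send_rows", "arguments": {
  "offset": [
    [0,-2,1],
    [0,-3,2],
    [0,-3,2],
    [0,-3,2],
    [0,-3,2]
  ],
  "turn": [
    [0,0,0],
    [0,0,0],
    [0,0,0],
    [0,0,0],
    [0,0,0]
  ],
  "hand": 0,
  "newtons": 80
}}

```text
t: 16.7
ee_pos: [491.3, 214.0, 179.7]
tcp_rot: [[-0.993, -0.085, 0.086], [-0.121, 0.701, -0.702], [-0.001, -0.708, -0.707]]
ft_force: [-1.8, 2.7, 8.1]
grip_width: 23.8
grasp_force: 77.9
```

```bash
python3 g.py 491.2 214.2 179.6 6.92 45
python3 - <<'E'
import numpy as np
for a in range(6,40,6): print(a,-155*np.sin(np.radians(a)).round(4),155*(1-np.cos(np.radians(a))))
E
```

```text
t 16.7 p [491.3 214.  179.7] yaw 6.9 z [ 0.086 -0.702 -0.707] F [-1.8  2.7  8.1] M [ 0.22  0.22 -0.19] w 23.8 77.9 j [-0.88  0.85  0.33  2.09  0.65  0.76  0.48]
offset [ 0.1  0.2 -0.1] turn [-0.04  0.05 -0.02]
6 -16.197499999999998 0.8491062179176401
12 -32.2245 3.3871218862601182
18 -47.894999999999996 7.586239974251202
24 -63.0385 13.400454065396866
30 -77.5 20.766062413412
36 -91.109 29.602365871883144
```

Call:
{"name": "send_rows", "arguments": {
  "offset": [
    [0,-16.2,0.8],
    [0,-32.2,3.4],
    [0,-47.9,7.6],
    [0,-63,13.4],
    [0,-77.5,20.8]
  ],
  "turn": [
    [-6,0,0],
    [-12,0,0],
    [-18,0,0],
    [-24,0,0],
    [-30,0,0]
  ]
}}

```text
t: 17.12
ee_pos: [499.5, 144.2, 220.3]
tcp_rot: [[-0.993, -0.117, 0.033], [-0.122, 0.96, -0.253], [-0.002, -0.255, -0.967]]
ft_force: [-0.8, -0.7, -14.4]
grip_width: 23.6
grasp_force: 79.2
```

```bash
python3 g.py 499.6 145.2 219.7 6.92 15
```

```text
t 17.12 p [499.5 144.2 220.3] yaw 6.95 z [ 0.033 -0.253 -0.967] F [ -0.8  -0.7 -14.4] M [ 0.89  0.3  -0.08] w 23.6 79.2 j [-0.48  0.65  0.06  2.17  0.5   0.45  0.8 ]
offset [-0.2  1.1  0.3] turn [0.22 0.14 0.03]
```

Forces are small, so I continue.

Call:
{"name": "send_rows", "arguments": {
  "offset": [
    [0,-16.2,0.8],
    [0,-32.2,3.4],
    [0,-47.9,7.6],
    [0,-63,13.4],
    [0,-77.5,20.8]
  ],
  "turn": [
    [-6,0,0],
    [-12,0,0],
    [-18,0,0],
    [-24,0,0],
    [-30,0,0]
  ]
}}

```text
t: 17.53
ee_pos: [509.2, 65.3, 220.3]
tcp_rot: [[-0.993, -0.118, -0.029], [-0.122, 0.959, 0.255], [-0.002, 0.257, -0.966]]
ft_force: [1.8, 9.5, -33.5]
grip_width: 23.8
grasp_force: 79.9
```

Call:
{"name": "send_rows", "arguments": {
  "offset": [
    [0,-16.2,0.8],
    [0,-32.2,3.4],
    [0,-47.9,7.6],
    [0,-63,13.4],
    [0,-77.5,20.8]
  ],
  "turn": [
    [-6,0,0],
    [-12,0,0],
    [-18,0,0],
    [-24,0,0],
    [-30,0,0]
  ]
}}

```text
t: 17.95
ee_pos: [517.6, -4.1, 180.0]
tcp_rot: [[-0.993, -0.086, -0.084], [-0.12, 0.702, 0.702], [-0.002, 0.707, -0.707]]
ft_force: [0.4, 18.3, -17.9]
grip_width: 23.8
grasp_force: 83.2
```

```bash
python3 g.py 517.6 -3.4 179.6 6.92 -45; python3 snap.py scene s3 260 400 130 235 5
```

```text
t 17.95 p [517.6  -4.1 180. ] yaw 7.0 z [-0.084  0.702 -0.707] F [  0.4  18.3 -17.9] M [-0.81 -0.43 -0.36] w 23.8 83.2 j [ 0.78  1.06 -1.    2.12  0.13  0.43  1.62]
offset [-0.1  0.2  0.8] turn [0.   0.1  0.06]
```

View pics/s3.png

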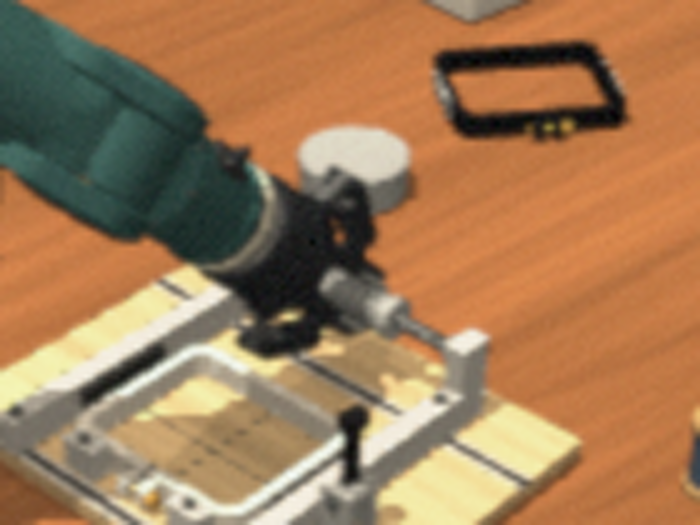

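The jaws have moved in and the hoop is undisturbed, with the gripper leaning right at about (300,260). I open the gripper, swing back around the tube and take the next bite.

Call:
{"name": "send_rows", "arguments": {
  "offset": [
    [0,0,0],
    [0,0,0],
    [0,0,0],
    [0,0,0],
    [0,0,0]
  ],
  "turn": [
    [0,0,0],
    [0,0,0],
    [0,0,0],
    [0,0,0],
    [0,0,0]
  ],
  "hand": 0.57
}}

```text
t: 18.42
ee_pos: [517.4, -3.6, 179.1]
tcp_rot: [[-0.993, -0.086, -0.086], [-0.121, 0.708, 0.696], [0.001, 0.701, -0.713]]
ft_force: [0.4, 0.4, 0.2]
grip_width: 48.5
grasp_force: 0.0
```

Call:
{"name": "send_rows", "arguments": {
  "offset": [
    [0,16.2,0.8],
    [0,32.2,3.4],
    [0,47.9,7.6],
    [0,63,13.4],
    [0,77.5,20.8]
  ],
  "turn": [
    [6,0,0],
    [12,0,0],
    [18,0,0],
    [24,0,0],
    [30,0,0]
  ]
}}

```text
t: 18.83
ee_pos: [509.3, 66.1, 220.6]
tcp_rot: [[-0.993, -0.117, -0.027], [-0.12, 0.962, 0.247], [-0.003, 0.248, -0.969]]
ft_force: [-0.9, 0.0, -2.0]
grip_width: 48.9
grasp_force: 0.0
```

Call:
{"name": "send_rows", "arguments": {
  "offset": [
    [0,16.2,0.8],
    [0,32.2,3.4],
    [0,47.9,7.6],
    [0,63,13.4],
    [0,77.5,20.8]
  ],
  "turn": [
    [6,0,0],
    [12,0,0],
    [18,0,0],
    [24,0,0],
    [30,0,0]
  ]
}}

```text
t: 19.25
ee_pos: [499.4, 146.5, 220.4]
tcp_rot: [[-0.993, -0.116, 0.037], [-0.121, 0.956, -0.266], [-0.005, -0.269, -0.963]]
ft_force: [-0.2, -0.1, -1.7]
grip_width: 49.1
grasp_force: 0.0
```

Call:
{"name": "send_rows", "arguments": {
  "offset": [
    [0,16.2,0.8],
    [0,32.2,3.4],
    [0,47.9,7.6],
    [0,63,13.4],
    [0,77.5,20.8]
  ],
  "turn": [
    [6,0,0],
    [12,0,0],
    [18,0,0],
    [24,0,0],
    [30,0,0]
  ]
}}

```text
t: 19.67
ee_pos: [490.6, 216.7, 178.6]
tcp_rot: [[-0.992, -0.085, 0.091], [-0.124, 0.696, -0.708], [-0.003, -0.713, -0.701]]
ft_force: [-0.6, -1.1, -0.1]
grip_width: 48.6
grasp_force: 0.0
```

Call:
{"name": "send_rows", "arguments": {
  "offset": [
    [0,0,0],
    [0,0,0],
    [0,0,0],
    [0,0,0],
    [0,0,0]
  ],
  "turn": [
    [0,0,0],
    [0,0,0],
    [0,0,0],
    [0,0,0],
    [0,0,0]
  ]
}}

```text
t: 20.08
ee_pos: [491.5, 211.9, 179.0]
tcp_rot: [[-0.993, -0.082, 0.084], [-0.117, 0.699, -0.705], [-0.001, -0.71, -0.704]]
ft_force: [0.6, 1.0, 0.4]
grip_width: 48.6
grasp_force: 0.0
```

```bash
python3 g.py 491.2 214.2 179.6 6.92 45
```

```text
t 20.08 p [491.5 211.9 179. ] yaw 6.67 z [ 0.084 -0.705 -0.704] F [0.6 1.  0.4] M [0.71 0.1  0.  ] w 48.6 0.0 j [-0.92  0.86  0.38  2.09  0.61  0.73  0.52]
offset [ 0.1  1.2 -2. ] turn [-0.26 -0.12 -0.18]
```

Call:
{"name": "send_rows", "arguments": {
  "offset": [
    [0,2,-1],
    [0,2,-1],
    [0,2,-1],
    [0,2,-1],
    [0,2,-1]
  ],
  "turn": [
    [0,0,0],
    [0,0,0],
    [0,0,0],
    [0,0,0],
    [0,0,0]
  ],
  "hand": 0
}}

```text
t: 20.5
ee_pos: [491.3, 214.8, 178.5]
tcp_rot: [[-0.993, -0.083, 0.084], [-0.119, 0.695, -0.709], [0.0, -0.714, -0.7]]
ft_force: [-0.7, -0.1, 8.2]
grip_width: 23.9
grasp_force: 78.1
```

Call:
{"name": "send_rows", "arguments": {
  "offset": [
    [0,-16.2,0.8],
    [0,-32.2,3.4],
    [0,-47.9,7.6],
    [0,-63,13.4],
    [0,-77.5,20.8]
  ],
  "turn": [
    [-6,0,0],
    [-12,0,0],
    [-18,0,0],
    [-24,0,0],
    [-30,0,0]
  ]
}}

```text
t: 20.92
ee_pos: [499.4, 145.5, 219.6]
tcp_rot: [[-0.993, -0.115, 0.032], [-0.12, 0.958, -0.261], [-0.001, -0.263, -0.965]]
ft_force: [-1.1, -2.9, -10.7]
grip_width: 23.5
grasp_force: 79.1
```

Call:
{"name": "send_rows", "arguments": {
  "offset": [
    [0,-16.2,0.8],
    [0,-32.2,3.4],
    [0,-47.9,7.6],
    [0,-63,13.4],
    [0,-77.5,20.8]
  ],
  "turn": [
    [-6,0,0],
    [-12,0,0],
    [-18,0,0],
    [-24,0,0],
    [-30,0,0]
  ]
}}

```text
t: 21.33
ee_pos: [508.8, 67.4, 220.4]
tcp_rot: [[-0.993, -0.117, -0.028], [-0.12, 0.963, 0.243], [-0.001, 0.245, -0.97]]
ft_force: [-0.2, 1.6, -17.2]
grip_width: 24.2
grasp_force: 79.5
```

Call:
{"name": "send_rows", "arguments": {
  "offset": [
    [0,-16.2,0.8],
    [0,-32.2,3.4],
    [0,-47.9,7.6],
    [0,-63,13.4],
    [0,-77.5,20.8]
  ],
  "turn": [
    [-6,0,0],
    [-12,0,0],
    [-18,0,0],
    [-24,0,0],
    [-30,0,0]
  ]
}}

```text
t: 21.75
ee_pos: [517.2, -2.5, 181.0]
tcp_rot: [[-0.993, -0.086, -0.083], [-0.12, 0.71, 0.694], [-0.001, 0.699, -0.716]]
ft_force: [-1.7, 7.6, -6.5]
grip_width: 24.1
grasp_force: 82.3
```

```bash
python3 g.py 517.6 -3.4 179.6 6.92 -45
```

```text
t 21.75 p [517.2  -2.5 181. ] yaw 6.91 z [-0.083  0.694 -0.716] F [-1.7  7.6 -6.5] M [-0.72  0.13  0.26] w 24.1 82.3 j [ 0.76  1.04 -0.98  2.12  0.1   0.42  1.64]
offset [-0.3 -1.7  0.3] turn [-0.69  0.07 -0.01]
```

Call:
{"name": "send_rows", "arguments": {
  "offset": [
    [0,0,0],
    [0,0,0],
    [0,0,0],
    [0,0,0],
    [0,0,0]
  ],
  "turn": [
    [0,0,0],
    [0,0,0],
    [0,0,0],
    [0,0,0],
    [0,0,0]
  ],
  "hand": 0.57
}}

```text
t: 22.17
ee_pos: [517.1, -0.1, 179.4]
tcp_rot: [[-0.993, -0.088, -0.085], [-0.122, 0.716, 0.688], [0.001, 0.693, -0.721]]
ft_force: [0.5, 0.6, -0.7]
grip_width: 48.7
grasp_force: 0.0
```

Call:
{"name": "send_rows", "arguments": {
  "offset": [
    [0,16.2,0.8],
    [0,32.2,3.4],
    [0,47.9,7.6],
    [0,63,13.4],
    [0,77.5,20.8]
  ],
  "turn": [
    [6,0,0],
    [12,0,0],
    [18,0,0],
    [24,0,0],
    [30,0,0]
  ]
}}

```text
t: 22.58
ee_pos: [508.8, 70.2, 220.3]
tcp_rot: [[-0.993, -0.119, -0.026], [-0.121, 0.964, 0.236], [-0.003, 0.237, -0.971]]
ft_force: [-1.1, 0.6, -1.8]
grip_width: 49.0
grasp_force: 0.0
```

Call:
{"name": "send_rows", "arguments": {
  "offset": [
    [0,16.2,0.8],
    [0,32.2,3.4],
    [0,47.9,7.6],
    [0,63,13.4],
    [0,77.5,20.8]
  ],
  "turn": [
    [6,0,0],
    [12,0,0],
    [18,0,0],
    [24,0,0],
    [30,0,0]
  ]
}}

```text
t: 23.0
ee_pos: [498.9, 150.4, 219.3]
tcp_rot: [[-0.993, -0.116, 0.038], [-0.122, 0.953, -0.276], [-0.004, -0.279, -0.96]]
ft_force: [-0.3, -0.0, -1.1]
grip_width: 48.2
grasp_force: 0.0
```

Call:
{"name": "send_rows", "arguments": {
  "offset": [
    [0,16.2,0.8],
    [0,32.2,3.4],
    [0,47.9,7.6],
    [0,63,13.4],
    [0,77.5,20.8]
  ],
  "turn": [
    [6,0,0],
    [12,0,0],
    [18,0,0],
    [24,0,0],
    [30,0,0]
  ]
}}

```text
t: 23.42
ee_pos: [490.0, 220.5, 176.6]
tcp_rot: [[-0.992, -0.085, 0.092], [-0.126, 0.689, -0.714], [-0.002, -0.72, -0.694]]
ft_force: [1.0, -0.5, -1.3]
grip_width: 48.7
grasp_force: 0.0
```

Call:
{"name": "send_rows", "arguments": {
  "offset": [
    [0,0,0],
    [0,0,0],
    [0,0,0],
    [0,0,0],
    [0,0,0]
  ],
  "turn": [
    [0,0,0],
    [0,0,0],
    [0,0,0],
    [0,0,0],
    [0,0,0]
  ]
}}

```text
t: 23.83
ee_pos: [491.0, 215.3, 176.7]
tcp_rot: [[-0.993, -0.082, 0.084], [-0.117, 0.692, -0.713], [0.0, -0.718, -0.697]]
ft_force: [0.2, 0.7, -0.2]
grip_width: 48.7
grasp_force: 0.0
```

```bash
python3 g.py 491.2 214.7 178.6 6.92 45; python3 snap.py top t6
python3 - <<'E'
from h import *
p=np.load("t6.npz")["p"]
q,s=fit_hoop("top",p,120,150,40,[520.8,-29.4,.12]);print(q,s)
o=np.array([518.46,-10.54]);X=np.array([.1205,-.9927]);Y=np.array([.9927,.1205])
print("hoop",((q[:2]-o)@X).round(1),((q[:2]-o)@Y).round(1))
def sy(f,x,ys,z): 
    w=o+x*X+ys[:,None]*Y; uv=proj("top",np.c_[w,np.full(len(ys),z)]); return map_coordinates(f,[uv[:,1],uv[:,0]],order=1)
for n in("t5","t6"):
    P=np.load(n+".npz")["p"]; V=cv2.cvtColor(P,cv2.COLOR_RGB2GRAY).astype(float)
    # jaw bar outer edge profile at several x, via gray gradient, z=48
    for sg in(1,-1):
        ys=np.arange(80,125,.5); W=white(P)
        pr=np.mean([sy(W,x,sg*ys,48) for x in (60,65,70,75,80,85)],0); g=np.gradient(pr)
        print(n,sg,"rise",ys[np.argmax(g)],"fall",ys[np.argmin(g)],pr[::6].round(0))
E
```

```text
t 23.83 p [491.  215.3 176.7] yaw 6.75 z [ 0.084 -0.713 -0.697] F [ 0.2  0.7 -0.2] M [0.76 0.05 0.04] w 48.7 0.0 j [-0.95  0.88  0.43  2.09  0.57  0.72  0.56]
offset [-0.1 -1.8 -0.9] turn [-0.85 -0.14 -0.12]
[ 5.20693888e+02 -2.85124696e+01  1.21498243e-01] -63.10209483388947
hoop 18.1 0.1
t5 1 rise 90.5 fall 85.5 [151. 148. 127. 127. 166. 185. 187. 187. 184. 164. 149. 150. 150. 151.
 151.]
t5 -1 rise 90.5 fall 106.5 [150. 149. 142. 145. 176. 186. 186. 186. 184. 166. 149. 149. 149. 150.
 149.]
t6 1 rise 83.0 fall 98.5 [120. 150. 179. 185. 186. 185. 176. 155. 148. 149. 149. 149. 149. 149.
 149.]
t6 -1 rise 83.0 fall 98.5 [138. 164. 183. 185. 185. 184. 175. 153. 147. 148. 148. 148. 148. 148.
 148.]
```

Call:
{"name": "send_rows", "arguments": {
  "offset": [
    [0,-2,-1],
    [0,-2,-1],
    [0,-2,-1],
    [0,-2,-1],
    [0,-2,-1]
  ],
  "turn": [
    [-0.8,0,0],
    [-0.8,0,0],
    [-0.8,0,0],
    [-0.8,0,0],
    [-0.8,0,0]
  ],
  "hand": 0,
  "newtons": 70
}}

```text
t: 24.3
ee_pos: [491.2, 214.8, 179.1]
tcp_rot: [[-0.993, -0.084, 0.083], [-0.118, 0.697, -0.707], [0.001, -0.712, -0.702]]
ft_force: [-0.9, 0.4, 8.4]
grip_width: 23.9
grasp_force: 68.2
```

Call:
{"name": "send_rows", "arguments": {
  "offset": [
    [0,-16.2,0.8],
    [0,-32.2,3.4],
    [0,-47.9,7.6],
    [0,-63,13.4],
    [0,-63,13.4]
  ],
  "turn": [
    [-6,0,0],
    [-12,0,0],
    [-18,0,0],
    [-24,0,0],
    [-24,0,0]
  ]
}}

```text
t: 24.72
ee_pos: [497.6, 159.4, 215.4]
tcp_rot: [[-0.993, -0.106, 0.042], [-0.114, 0.93, -0.351], [-0.002, -0.353, -0.936]]
ft_force: [-1.5, 3.0, 11.0]
grip_width: 24.2
grasp_force: 72.8
```

```bash
python3 g.py 498 160 216 6.92 21
```

```text
t 24.72 p [497.6 159.4 215.4] yaw 6.49 z [ 0.042 -0.351 -0.936] F [-1.5  3.  11. ] M [0.12 0.51 0.1 ] w 24.2 72.8 j [-0.64  0.68  0.22  2.16  0.46  0.47  0.79]
offset [-0.5  0.3 -0.8] turn [ 0.32 -0.02 -0.4 ]
```

Call:
{"name": "send_rows", "arguments": {
  "offset": [
    [0,-10.8,0.4],
    [0,-21.6,1.5],
    [0,-32.2,3.4],
    [0,-32.2,3.4],
    [0,-32.2,3.4]
  ],
  "turn": [
    [-4,0,0],
    [-8,0,0],
    [-12,0,0],
    [-12,0,0],
    [-12,0,0]
  ]
}}

```text
t: 25.13
ee_pos: [501.4, 129.5, 222.7]
tcp_rot: [[-0.993, -0.116, 0.018], [-0.118, 0.98, -0.159], [0.001, -0.16, -0.987]]
ft_force: [-0.6, -1.5, 13.0]
grip_width: 24.0
grasp_force: 76.3
```

```bash
python3 g.py 500 130 222 6.92 9
```

```text
t 25.13 p [501.4 129.5 222.7] yaw 6.77 z [ 0.018 -0.159 -0.987] F [-0.6 -1.5 13. ] M [-0.93  0.2   0.11] w 24.0 76.3 j [-0.4   0.64  0.03  2.18  0.37  0.39  0.96]
offset [1.3 0.8 0.5] turn [-0.19 -0.09 -0.15]
```

Call:
{"name": "send_rows", "arguments": {
  "offset": [
    [0,-10.8,0.4],
    [0,-21.6,1.5],
    [0,-32.2,3.4],
    [0,-32.2,3.4],
    [0,-32.2,3.4]
  ],
  "turn": [
    [-4,0,0],
    [-8,0,0],
    [-12,0,0],
    [-12,0,0],
    [-12,0,0]
  ]
}}

```text
t: 25.55
ee_pos: [505.0, 97.4, 222.7]
tcp_rot: [[-0.993, -0.117, -0.008], [-0.118, 0.992, 0.049], [0.003, 0.049, -0.999]]
ft_force: [1.4, -3.3, 0.1]
grip_width: 23.5
grasp_force: 80.3
```

```bash
python3 g.py 504 98 224 6.92 -3
```

```text
t 25.55 p [505.   97.4 222.7] yaw 6.75 z [-0.008  0.049 -0.999] F [ 1.4 -3.3  0.1] M [-1.24 -0.27  0.11] w 23.5 80.3 j [-0.1   0.64 -0.23  2.19  0.26  0.34  1.16]
offset [ 0.9  0.7 -1.3] turn [-0.17 -0.14 -0.17]
```

```bash
cat > jaw.py <<'E'
import sys;from h import *
n=sys.argv[1];P=np.load(n+".npz")["p"]
o=np.array([518.46,-10.54]);X=np.array([.1205,-.9927]);Y=np.array([.9927,.1205])
def sy(f,x,ys,z):
    w=o+x*X+ys[:,None]*Y; uv=proj("top",np.c_[w,np.full(len(ys),z)]); return map_coordinates(f,[uv[:,1],uv[:,0]],order=1)
W=white(P);ys=np.arange(80,125,.25)
for sg in(1,-1):
    pr=np.mean([sy(W,x,sg*ys,48) for x in (60,65,70,75,80,85)],0)
    i=np.argmax(pr>180); j=i+np.argmax(pr[i:]<167.5); print(n,sg,"outer edge",ys[j],pr.max().round())
E
python3 snap.py top t7; for n in t5 t6 t7; do python3 jaw.py $n; done
```

```text
t5 1 outer edge 106.75 187.0
t5 -1 outer edge 107.0 186.0
t6 1 outer edge 99.25 186.0
t6 -1 outer edge 99.0 185.0
t7 1 outer edge 98.0 189.0
t7 -1 outer edge 97.75 188.0
```

Call:
{"name": "send_rows", "arguments": {
  "offset": [
    [0,-10.8,0.4],
    [0,-21.6,1.5],
    [0,-32.2,3.4],
    [0,-32.2,3.4],
    [0,-32.2,3.4]
  ],
  "turn": [
    [-4,0,0],
    [-8,0,0],
    [-12,0,0],
    [-12,0,0],
    [-12,0,0]
  ]
}}

```text
t: 26.02
ee_pos: [508.8, 66.5, 217.4]
tcp_rot: [[-0.993, -0.114, -0.033], [-0.119, 0.96, 0.253], [0.003, 0.255, -0.967]]
ft_force: [0.2, -5.9, 3.0]
grip_width: 24.1
grasp_force: 82.0
```

```bash
python3 g.py 504 66 224 6.92 -15;python3 snap.py top t8;python3 jaw.py t8
```

```text
t 26.02 p [508.8  66.5 217.4] yaw 6.79 z [-0.033  0.253 -0.967] F [ 0.2 -5.9  3. ] M [-1.73 -0.1   0.11] w 24.1 82.0 j [ 0.21  0.69 -0.5   2.18  0.17  0.32  1.35]
offset [ 4.8  1.8 -6.3] turn [-0.24 -0.14 -0.12]
t8 1 outer edge 98.75 193.0
t8 -1 outer edge 80.0 38.0
```

Call:
{"name": "send_rows", "arguments": {
  "offset": [
    [0,0,0],
    [0,0,0],
    [0,0,0],
    [0,0,-10],
    [0,0,-30]
  ],
  "turn": [
    [0,0,0],
    [0,0,0],
    [0,0,0],
    [0,0,0],
    [0,0,0]
  ],
  "hand": 0.57
}}

```text
t: 26.48
ee_pos: [508.8, 61.9, 246.0]
tcp_rot: [[-0.992, -0.119, -0.037], [-0.124, 0.959, 0.254], [0.006, 0.257, -0.966]]
ft_force: [0.2, 0.5, -0.4]
grip_width: 48.8
grasp_force: 0.0
```

Call:
{"name": "send_rows", "arguments": {
  "offset": [
    [0,0,-25],
    [0,0,-50],
    [0,0,-75],
    [0,0,-95],
    [0,0,-105]
  ],
  "turn": [
    [0,0,0],
    [0,0,0],
    [4,0,0],
    [9,0,0],
    [15,0,0]
  ]
}}

```text
t: 26.9
ee_pos: [513.7, 33.0, 351.3]
tcp_rot: [[-0.993, -0.118, 0.004], [-0.118, 0.993, -0.006], [-0.003, -0.007, -1.0]]
ft_force: [0.1, -0.7, -1.0]
grip_width: 49.1
grasp_force: 0.0
```

Call:
{"name": "send_rows", "arguments": {
  "offset": [
    [0,0,0],
    [0,0,0],
    [0,0,0],
    [0,0,0],
    [0,0,0]
  ],
  "turn": [
    [0,0,0],
    [0,0,0],
    [0,0,0],
    [0,0,0],
    [0,0,0]
  ],
  "hand": 0
}}

```text
t: 27.32
ee_pos: [512.8, 33.3, 347.0]
tcp_rot: [[-0.993, -0.12, -0.004], [-0.12, 0.993, -0.001], [0.004, -0.001, -1.0]]
ft_force: [-0.5, -0.3, 0.0]
grip_width: -0.0
grasp_force: 0.0
```

```bash
python3 snap.py top t9 275 400 140 280 4; python3 jaw.py t9; python3 g.py 500 0 320 6.92
python3 - <<'E'
from h import *
f=np.load("t9.npz");P=cloud("top",f["d"]);z=P[...,2]
o=np.array([518.46,-10.54]);X=np.array([.1205,-.9927]);Y=np.array([.9927,.1205])
L=(P[...,:2]-o)@np.c_[X,Y]
m=(z>60)&(z<130)&(abs(L[...,0]-18)<20)&(abs(L[...,1]-115)<30)
print(np.c_[L[m],z[m]].round(0).tolist())
q,s=fit_hoop("top",f["p"],120,150,40,[520.8,-29.4,.12]);print(q,s,((q[:2]-o)@X).round(1),((q[:2]-o)@Y).round(1))
E
```

```text
t9 1 outer edge 98.25 189.0
t9 -1 outer edge 80.0 39.0
t 27.37 p [512.9  33.3 347. ] yaw 6.89 z [-0.004 -0.002 -1.   ] F [-0.3 -0.   1.2] M [-0.03 -0.05 -0.01] w 0.0 0.0 j [ 0.16  0.44 -0.41  2.12  0.29  0.64  1.24]
offset [ 16.7 -31.5  27.1] turn [-0.07 -0.23 -0.03]
[[15.0, 118.0, 117.0], [18.0, 118.0, 111.0], [21.0, 117.0, 116.0], [24.0, 118.0, 109.0], [26.0, 116.0, 120.0], [12.0, 115.0, 116.0], [15.0, 115.0, 117.0], [18.0, 115.0, 114.0], [20.0, 115.0, 115.0], [23.0, 115.0, 110.0], [26.0, 114.0, 112.0], [12.0, 113.0, 111.0], [15.0, 113.0, 111.0], [17.0, 112.0, 115.0], [20.0, 112.0, 117.0], [23.0, 111.0, 119.0], [25.0, 111.0, 118.0], [9.0, 119.0, 61.0], [12.0, 111.0, 110.0], [15.0, 110.0, 114.0], [17.0, 109.0, 117.0], [20.0, 109.0, 114.0], [22.0, 109.0, 116.0], [25.0, 109.0, 113.0], [31.0, 116.0, 60.0], [9.0, 116.0, 61.0], [12.0, 110.0, 100.0], [14.0, 108.0, 112.0], [17.0, 107.0, 116.0], [20.0, 107.0, 115.0], [22.0, 107.0, 112.0], [25.0, 106.0, 115.0], [28.0, 106.0, 112.0], [14.0, 112.0, 62.0], [14.0, 105.0, 110.0], [17.0, 105.0, 111.0], [19.0, 104.0, 117.0], [22.0, 104.0, 113.0], [25.0, 104.0, 112.0], [36.0, 110.0, 60.0], [8.0, 110.0, 62.0], [13.0, 109.0, 64.0], [15.0, 107.0, 77.0], [18.0, 106.0, 80.0], [21.0, 106.0, 82.0], [24.0, 107.0, 73.0], [27.0, 108.0, 62.0], [30.0, 107.0, 64.0], [16.0, 106.0, 64.0], [19.0, 106.0, 63.0], [27.0, 105.0, 62.0], [10.0, 104.0, 63.0], [18.0, 103.0, 62.0], [21.0, 103.0, 62.0], [24.0, 103.0, 63.0], [27.0, 102.0, 62.0], [29.0, 102.0, 62.0], [32.0, 102.0, 62.0], [7.0, 102.0, 60.0], [32.0, 99.0, 61.0], [28.0, 88.0, 61.0]]
[ 5.19294845e+02 -2.79242585e+01  1.14649220e-01] -20.338866570416258 17.4 -1.3
```

View pics/t9.png

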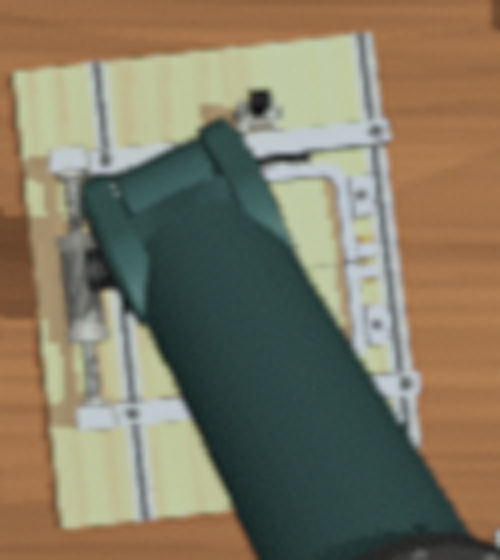

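The far jaw is in against the hoop. Its outer edge stayed at 98 mm while the barrel slipped, so the barrel is at its stop. The cam tip is at station (18.5,111,108). Next I push the lever.

```bash
python3 g.py 600.1 -19.3 265 6.92
```

```text
t 27.37 p [512.9  33.3 347. ] yaw 6.89 z [-0.004 -0.002 -1.   ] F [-0.3 -0.   1.2] M [-0.03 -0.05 -0.01] w 0.0 0.0 j [ 0.16  0.44 -0.41  2.12  0.29  0.64  1.24]
offset [-80.6 -62.6  81.8] turn [-0.07 -0.23 -0.03]
```

Call:
{"name": "send_rows", "arguments": {
  "offset": [
    [-16,-12,0],
    [-34,-26,0],
    [-52,-40,0],
    [-70,-54,0],
    [-80,-62,0]
  ],
  "turn": [
    [0,0,0],
    [0,0,0],
    [0,0,0],
    [0,0,0],
    [0,0,0]
  ]
}}

```text
t: 27.78
ee_pos: [602.0, -20.4, 347.4]
tcp_rot: [[-0.993, -0.118, -0.001], [-0.118, 0.993, -0.002], [0.001, -0.002, -1.0]]
ft_force: [0.9, -0.2, 0.4]
grip_width: -0.1
grasp_force: 0.0
```

Call:
{"name": "send_rows", "arguments": {
  "offset": [
    [0,0,20],
    [0,0,40],
    [0,0,60],
    [0,0,75],
    [0,0,79]
  ],
  "turn": [
    [0,0,0],
    [0,0,0],
    [0,0,0],
    [0,0,0],
    [0,0,0]
  ]
}}

```text
t: 28.2
ee_pos: [598.4, -18.6, 266.1]
tcp_rot: [[-0.993, -0.121, -0.008], [-0.121, 0.993, -0.002], [0.008, -0.001, -1.0]]
ft_force: [0.1, 0.5, 0.0]
grip_width: 0.1
grasp_force: 0.0
```

Call:
{"name": "send_rows", "arguments": {
  "offset": [
    [-8,0,0],
    [-16,0,0],
    [-24,0,0],
    [-32,0,0],
    [-40,0,0]
  ],
  "turn": [
    [0,0,0],
    [0,0,0],
    [0,0,0],
    [0,0,0],
    [0,0,0]
  ]
}}

```text
t: 28.62
ee_pos: [639.9, -13.5, 269.3]
tcp_rot: [[-0.993, -0.121, -0.003], [-0.121, 0.993, -0.003], [0.004, -0.003, -1.0]]
ft_force: [-3.1, -0.7, -2.4]
grip_width: 0.3
grasp_force: 1.7
```

```bash
python3 g.py 639.8 -14.5 268 6.92
```

```text
t 28.62 p [639.9 -13.5 269.3] yaw 6.93 z [-0.003 -0.003 -1.   ] F [-3.1 -0.7 -2.4] M [-0.12  0.7  -0.05] w 0.3 1.7 j [ 0.18  0.68 -0.34  1.88  0.36  0.65  1.31]
offset [ 0.2 -1.   1.3] turn [-0.16 -0.2   0.01]
```

Contact is about 3 N, so the lever is moving. I continue along the arc.

Call:
{"name": "send_rows", "arguments": {
  "offset": [
    [-6,-1,4],
    [-12,-1,8],
    [-17,-1,14],
    [-21,-1,20],
    [-21,-1,20]
  ],
  "turn": [
    [0,0,0],
    [0,0,0],
    [0,0,0],
    [0,0,0],
    [0,0,0]
  ]
}}

```text
t: 29.03
ee_pos: [662.1, -11.8, 248.3]
tcp_rot: [[-0.993, -0.121, 0.001], [-0.121, 0.993, -0.002], [-0.001, -0.002, -1.0]]
ft_force: [0.1, 0.8, 0.5]
grip_width: -0.3
grasp_force: 0.0
```

Call:
{"name": "send_rows", "arguments": {
  "offset": [
    [-4,0,2],
    [-8,0,5],
    [-12,0,8],
    [-14,0,10],
    [-14,0,11]
  ],
  "turn": [
    [0,0,0],
    [0,0,0],
    [0,0,0],
    [0,0,0],
    [0,0,0]
  ]
}}

```text
t: 29.45
ee_pos: [673.5, -10.7, 236.8]
tcp_rot: [[-0.993, -0.121, -0.005], [-0.121, 0.993, -0.004], [0.006, -0.003, -1.0]]
ft_force: [-4.5, -0.4, 0.3]
grip_width: -0.1
grasp_force: 1.7
```

```bash
python3 g.py 674 -10 236 6.92;  python3 snap.py scene s4 260 400 130 235 5
```

```text
t 29.45 p [673.5 -10.7 236.8] yaw 6.93 z [-0.005 -0.004 -1.   ] F [-4.5 -0.4  0.3] M [-0.16  0.92  0.01] w -0.1 1.7 j [ 0.16  0.75 -0.32  1.82  0.38  0.64  1.31]
offset [-0.5  0.7  0.8] turn [-0.18 -0.33  0.01]
```

View pics/s4.png

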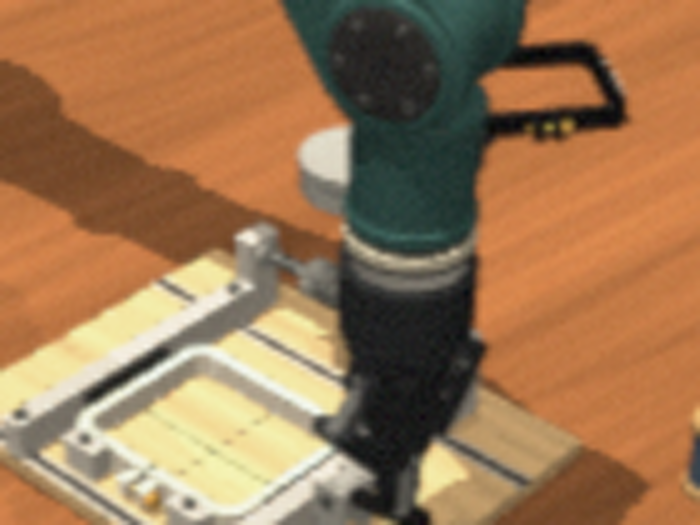

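The lever is mostly folded, with the fingertip over it at about (405,505). I press down in small steps.

Call:
{"name": "send_rows", "arguments": {
  "offset": [
    [0,0,1],
    [0,0,2],
    [0,0,3],
    [0,0,3],
    [0,0,3]
  ],
  "turn": [
    [0,0,0],
    [0,0,0],
    [0,0,0],
    [0,0,0],
    [0,0,0]
  ]
}}

```text
t: 29.92
ee_pos: [675.1, -10.3, 236.1]
tcp_rot: [[-0.993, -0.121, 0.001], [-0.121, 0.993, -0.003], [-0.0, -0.003, -1.0]]
ft_force: [-3.0, -1.1, 4.9]
grip_width: 0.4
grasp_force: 2.9
```

Call:
{"name": "send_rows", "arguments": {
  "offset": [
    [0,0,0.7],
    [0,0,1.4],
    [0,0,2],
    [0,0,2],
    [0,0,2]
  ],
  "turn": [
    [0,0,0],
    [0,0,0],
    [0,0,0],
    [0,0,0],
    [0,0,0]
  ]
}}

```text
t: 30.33
ee_pos: [675.2, -10.2, 235.4]
tcp_rot: [[-0.993, -0.121, 0.001], [-0.121, 0.993, -0.003], [-0.001, -0.003, -1.0]]
ft_force: [-6.2, -1.3, 11.6]
grip_width: 0.3
grasp_force: 6.8
```

Call:
{"name": "send_rows", "arguments": {
  "offset": [
    [0,0,0.5],
    [0,0,1],
    [0,0,1],
    [0,0,1],
    [0,0,1]
  ],
  "turn": [
    [0,0,0],
    [0,0,0],
    [0,0,0],
    [0,0,0],
    [0,0,0]
  ]
}}

```text
t: 30.75
ee_pos: [675.2, -10.2, 235.0]
tcp_rot: [[-0.993, -0.121, 0.001], [-0.121, 0.993, -0.004], [-0.001, -0.004, -1.0]]
ft_force: [-5.9, -1.6, 16.0]
grip_width: 0.2
grasp_force: 8.7
```

Call:
{"name": "send_rows", "arguments": {
  "offset": [
    [0,0,-10],
    [0,0,-30],
    [0,0,-60],
    [0,0,-90],
    [0,0,-120]
  ],
  "turn": [
    [0,0,0],
    [0,0,0],
    [0,0,0],
    [0,0,0],
    [0,0,0]
  ]
}}

```text
t: 31.17
ee_pos: [675.7, -9.6, 353.8]
tcp_rot: [[-0.993, -0.121, 0.003], [-0.121, 0.993, -0.001], [-0.003, -0.002, -1.0]]
ft_force: [0.7, 0.4, -0.7]
grip_width: 0.0
grasp_force: 0.0
```

Call:
{"name": "send_rows", "arguments": {
  "offset": [
    [0,25,0],
    [0,60,0],
    [0,95,0],
    [0,130,0],
    [0,165,0]
  ],
  "turn": [
    [0,0,0],
    [0,0,0],
    [0,0,0],
    [0,0,0],
    [0,0,0]
  ]
}}

```text
t: 31.58
ee_pos: [655.5, 155.8, 352.6]
tcp_rot: [[-0.993, -0.121, 0.004], [-0.121, 0.993, -0.0], [-0.003, -0.001, -1.0]]
ft_force: [0.5, 0.4, 0.1]
grip_width: -0.3
grasp_force: 0.0
```

Call:
{"name": "send_rows", "arguments": {
  "offset": [
    [0,35,0],
    [0,70,0],
    [0,105,0],
    [0,140,0],
    [0,160,0]
  ],
  "turn": [
    [0,0,0],
    [0,0,0],
    [0,0,0],
    [0,0,0],
    [0,0,0]
  ]
}}

```text
t: 32.0
ee_pos: [634.4, 319.0, 352.3]
tcp_rot: [[-0.992, -0.126, 0.002], [-0.126, 0.992, 0.005], [-0.003, 0.004, -1.0]]
ft_force: [-0.2, 1.4, -0.8]
grip_width: 0.1
grasp_force: 0.0
```

Call:
{"name": "send_rows", "arguments": {
  "offset": [
    [0,0,0],
    [0,0,0],
    [0,0,0],
    [0,0,0],
    [0,0,0]
  ],
  "turn": [
    [0,0,0],
    [0,0,0],
    [0,0,0],
    [0,0,0],
    [0,0,0]
  ]
}}

```text
t: 32.42
ee_pos: [636.4, 310.6, 351.1]
tcp_rot: [[-0.993, -0.118, -0.0], [-0.118, 0.993, -0.004], [0.001, -0.004, -1.0]]
ft_force: [0.1, -0.4, -0.4]
grip_width: -0.3
grasp_force: 0.0
```

```bash
python3 snap.py top ta; python3 snap.py scene sa; python3 jaw.py ta
python3 - <<'E'
from h import *
f=np.load("ta.npz");p=f["p"];g=np.load("sa.npz")["p"]
A=cv2.resize(p[140:280,275:400],None,fx=3.2,fy=3.2,interpolation=cv2.INTER_CUBIC)
B=cv2.resize(g[160:300,235:335],None,fx=3.2,fy=3.2,interpolation=cv2.INTER_CUBIC)
h=min(A.shape[0],B.shape[0]);cv2.imwrite("pics/fin.png",cv2.cvtColor(np.hstack([A[:h],B[:h]]),cv2.COLOR_RGB2BGR))
P=cloud("top",f["d"]);z=P[...,2]
o=np.array([518.46,-10.54]);X=np.array([.1205,-.9927]);Y=np.array([.9927,.1205])
L=(P[...,:2]-o)@np.c_[X,Y]
m=(abs(L[...,0]-18.5)<4)&(abs(L[...,1]-145)<35)
print(np.c_[L[m],z[m]].round(0)[:, 1:].tolist())
q,s=fit_hoop("top",p,120,150,40,[520.8,-29.4,.12]);print(q,s,((q[:2]-o)@X).round(1),((q[:2]-o)@Y).round(1))
E
```

```text
ta 1 outer edge 98.25 190.0
ta -1 outer edge 98.0 189.0
[[173.0, 56.0], [172.0, 60.0], [172.0, 60.0], [169.0, 61.0], [169.0, 63.0], [168.0, 65.0], [166.0, 61.0], [165.0, 68.0], [163.0, 66.0], [163.0, 62.0], [163.0, 61.0], [161.0, 61.0], [161.0, 59.0], [161.0, 58.0], [158.0, 57.0], [159.0, 54.0], [158.0, 59.0], [162.0, 23.0], [155.0, 58.0], [155.0, 57.0], [155.0, 56.0], [160.0, 19.0], [152.0, 65.0], [153.0, 57.0], [153.0, 54.0], [150.0, 56.0], [149.0, 59.0], [149.0, 60.0], [148.0, 55.0], [147.0, 59.0], [147.0, 57.0], [144.0, 60.0], [144.0, 59.0], [143.0, 61.0], [141.0, 58.0], [140.0, 60.0], [139.0, 56.0], [138.0, 55.0], [137.0, 62.0], [135.0, 58.0], [135.0, 59.0], [134.0, 62.0], [139.0, 18.0], [133.0, 58.0], [133.0, 54.0], [132.0, 59.0], [136.0, 20.0], [131.0, 52.0], [130.0, 54.0], [129.0, 59.0], [133.0, 20.0], [127.0, 60.0], [126.0, 61.0], [126.0, 59.0], [124.0, 57.0], [124.0, 57.0], [123.0, 61.0], [121.0, 58.0], [121.0, 58.0], [121.0, 57.0], [119.0, 54.0], [118.0, 57.0], [118.0, 57.0], [116.0, 55.0], [115.0, 58.0], [114.0, 65.0], [112.0, 60.0], [112.0, 62.0], [112.0, 61.0]]
[ 5.20653593e+02 -2.85156533e+01  1.19339936e-01] -60.425100791977 18.1 0.0
```

View pics/fin.png

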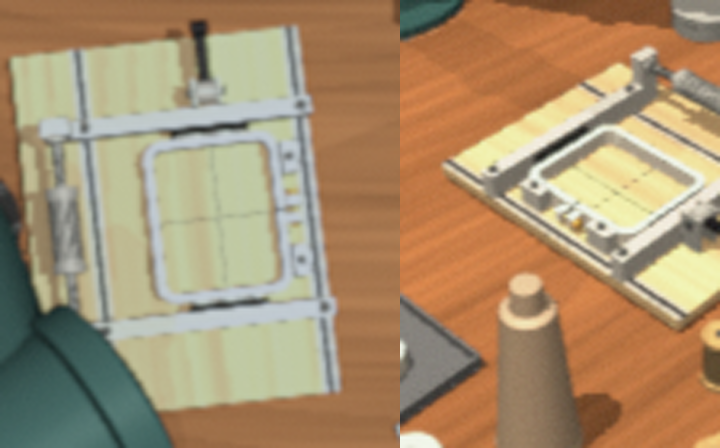

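The final view shows the hoop centred between both jaws with its lugs between the stops. The lever lies level from (203,90) to (198,28) in the crop. Handing in.

```bash
python3 -c "
from rig import workorder
print(workorder.finish_job())"
```

```text
the job is handed in; nothing more can be done
None
```

The station is changed over to the large hoop and the job is handed in at about 32 s; the hand-in returned no verdict. The small hoop is in the tray, and the large hoop is against the stops and centred to within about 1 mm. The turnbuckle appears to be at its end stop (the grip slipped and the jaws stopped closing), and the cam lever was folded down after that.

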